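# Put away the mosquito kit on the veranda ledge

## Task

Slide every flat mat carton lying on the ledge into a pocket of its own in the white rack, flat and fully home against the back stop, and lay every steel coil stand flat in a bay of its own in the tin, its disc in the bay's wide end and its stem in the channel. When the stands are in, shut the tin's lid, and leave the cup, the pestle and the lighter case where they are.

Things in the scene. Friction and masses are not known exactly. Their poses are not given: they have to be found in the camera images.
- rack: White steel carton rack on a dark floor plate, fixed, 173 deep (x) x 274 (y) x 30 high. Origin on the ledge; +x points from the open mouths to the back stop, z up. Floor 8 thick, x=-95 to 78; its front, x=-95 to -25, is a bare apron. Behind it three pockets side by side (y=-90, 0, 90), back stop face at x=70. A carton fully home has its centre at x=10, its last 25 mm out over the apron.
- slot0 (a point): Middle of the mouth (rack x=-25) of the pocket at rack y=-90, on the floor surface 8 mm above the ledge. Pocket 59 wide inside; its cheeks flare to about 70 wide over the first 17 mm. A roof bar over x=-8 to 35 has its underside 17 mm above the pocket floor, its top 29 above the ledge, with an upturned lip in front (to about 33 above the ledge); open above behind it.
- slot1 (a point): The same for the pocket at rack y=0.
- slot2 (a point): The same for the pocket at rack y=+90.
- tin: Bare metal tin, fixed, 142 (x) x 176 (y) x 52 high, 3 mm walls. Origin: middle of its underside; +x points to the hinged long side, z up. Inner floor 4 mm above the ledge. Low dark blocks (top 18 above the ledge) form three keyhole bays side by side, 52 apart along y and 136 long along x, alternately turned about so that they nest.
- bay0 (a point): Bay at tin y=-52: where the origin of a stand laid there should be (tin x=10.5), on the inner floor, the stand's +x along tin +x. At its -x end a channel 30 wide and 58 long for the stem; at the hinge end (+x) a pocket 60 wide for the disc. Play 8 mm either way along x, 3 mm across.
- bay1 (a point): The same for the middle bay (tin x=-10.5, y=0), but turned about: wide end away from the hinge (-x), stand's +x along tin -x.
- bay2 (a point): The same for the bay at tin y=+52, laid out as bay 0, stand's +x along tin +x.
- lid (a joint): Angle of the tin's flat lid, 142 x 176 x 4 mm: 0 shut, 1.57 standing upright, up to 1.9 leaning back. It starts open. Its hinge is stiff and it stays where it is left; about 1 to 2 N at the free edge moves it. Push it from its outer face (the side away from the bays), then down.
- lid_hinge (a point): Middle of the lid's hinge line, at tin x=+71, 52 mm above the ledge.
- lid_edge (a point): Middle of the lid's free edge, 138 mm from the hinge line, on an 8 mm thick rolled rim.
- carton0: Flat cardboard carton of repellent mats, rigid, 120 long (x) x 56 wide (y) x 14 thick (z), about 90 g, the same either way round. Origin: middle of its underside. Lies flat on the ledge at the start. May be absent.
- carton1: Flat cardboard carton of repellent mats, rigid, 120 long (x) x 56 wide (y) x 14 thick (z), about 90 g, the same either way round. Origin: middle of its underside. Lies flat on the ledge at the start. May be absent.
- carton2: Flat cardboard carton of repellent mats, rigid, 120 long (x) x 56 wide (y) x 14 thick (z), about 90 g, the same either way round. Origin: middle of its underside. Lies flat on the ledge at the start. May be absent.
- stand0: Steel mosquito-coil stand lying flat, about 120 g: a 5 mm thick keyhole-shaped plate, a disc of 54 mm diameter centred at x=+22 and a 22 mm wide stem reaching back to x=-70 (119 long in all), with an upright tab, 24 (x) x 10 (y), rising to 37 mm above the underside, at the origin. Origin: underside of the plate, below the tab; z up. Take it by the tab.
- stand1: Steel mosquito-coil stand lying flat, about 120 g: a 5 mm thick keyhole-shaped plate, a disc of 54 mm diameter centred at x=+22 and a 22 mm wide stem reaching back to x=-70 (119 long in all), with an upright tab, 24 (x) x 10 (y), rising to 37 mm above the underside, at the origin. Origin: underside of the plate, below the tab; z up. Take it by the tab.
- cup: Orange plastic cup, 85 high, 72 across, standing; bystander. Origin: middle of its underside.
- pestle: Wooden pestle lying on its side, about 145 long (along its x), 36 thick; bystander. Origin: on the ledge below its middle.
- lighter_case: Closed blue plastic lighter case, 90 x 45 x 26; bystander. Origin: middle of its underside.
Mind the look-alikes: they are no part of the job. What is shaped like the carton0 but black or blue is not meant.

How it is judged:
By the outcome, as a careful person would: the job done as asked, in the order asked, and still so for the second after the job is handed in, with the robot touching nothing.
Of carton0, carton1, carton2 only 2 to 3 are there at a start; the rules pass over those that are not, and their reading is None.
At some moment in a run one of carton0, carton1, carton2, stand0, stand1 may be knocked a few centimetres aside while the robot is not near it.
Once in a run the grip may slacken for a moment while it holds something.
It also fails if it takes over 210 s, if anything falls off the work surface, if the arm or the gripper's body presses on something with over 40 N, if the wrist force passes 120 N, or if a joint passes its speed limit or range.

## Robot

A 7-joint arm with a two-finger parallel gripper is mounted at the origin on the work surface. World frame = base frame: x ahead of the robot, y to its left, z up, the work surface at z = 0. Lengths are in m, angles in rad, forces in N, time in s.
With the tool pointing down it reaches from about 0.4 to 0.85 m from the base axis. Payload 4.5 kg.
Tool frame: the origin (TCP) lies at the very end of the fingers, on their centre line; the grasp point (between the pads) lies 19 mm behind it; z points along the fingers, y is the direction in which the jaws open and shut (so a half turn about z gives the same grasp; the last joint's range is limited). The gripper opens to 88 mm and grips with 3 to 60 N. Pads are 18 mm wide; open, the fingers measure 123 mm over their backs; the gripper's body (75 mm by 187 mm) begins 45 mm behind the grasp point.
Start: joints at [1.14, 0.689, -0.195, 1.565, 0.157, 0.902, -0.215], TCP at [0.28, -0.559, 0.239] pointing down, gripper open.
Joint ranges: [-3.01, 3.01], [-0.46, 2.08], [-1.47, 1.51], [0.13, 2.56], [-1, 4.14], [0.04, 2.09], [-2.66, 2.66]. Speed limits (rad/s): [2.57, 2.57, 3.14, 3.14, 3.14, 3.14, 3.14].

## Interface

Orientations are given as a unit quaternion [w, x, y, z].
In Python, from plant import arm, imaging, ticket, spotter gives the robot as it stands. The module is installed in compiled form; this text tells all that it offers.
- The arm moves only by the shell command python3 -m pendant 'ROWS' [OPENING]. ROWS is a JSON object of lists of equal length, an entry for each row: "translation": the shift along the tool's x, y, z in cm, a list of three; "delta_rot": the turn, a rotation vector about the tool's x, y, z in degrees, a list of three. A call has 1 to 12 rows; each row shifts and turns the commanded pose from where the row before left it, along the tool's axes as they then stand; what a row does not reach is not made up. A row lasts 1/12 s, in which the tool goes at most 41.7 mm and 7.16 degrees, less where a joint would pass 70% of its speed; a pose out of reach is approached as far as the arm can. A call with a gripper value outside its range is refused whole. OPENING is the closure, from -1 (fully open) to 1 (shut), set as the call begins (- or left out, the last holds). The fingers move at their own pace and stop on an object; the grip force is fixed at half the most. Time passes only in rows, so rows that do not move let the fingers close. It gives the time, the measured TCP pose, the force and the opening at its end, in the units of the state.
- arm.get_state(): the state, without advancing time (a new reading comes with each control period).
- imaging.get_image(name): name is "side" or "top"; returns the picture (420x560x3 uint8, red, green, blue); there is no depth.
- imaging.calibration(name): a dict with "camera_matrix" (3x3 intrinsics, pixels), "extrinsics" (4x4, takes a point from camera to world coordinates). Camera axes: x right, y up, looking along -z (the intrinsics and any distortion apply to the point x, -y, -z); pixel columns grow to the right and rows downward; lengths in m; the calibration is good to about 2 mm. A picture is of the moment at which its call begins. calibration takes no time and is no camera call.
- ticket.job_done(): hands the job in, once; it reports no verdict.
Trained networks look in the newest picture that a camera, given by its name, has taken for a name from the list of things; names that differ only in an ending like _2 or _b are one class to them, and where a whole thing is asked for, a point or a joint stands for the part that bears it (a point fixed in the world has none). Each returns a list of dicts, best first, with "conf" (0 to 1); they miss things now and then, are a little off and sometimes report something else, mostly with a low value. They report only what shows in the picture. A call takes as long as a camera call. They do not tell look-alikes from the thing itself.
- spotter.recognise(camera, query): "position" ([column, row] in pixels, amid what is visible of it).
- spotter.silhouettes(camera, query): "region" (420x560 bool, what is visible of it) and "position" ([column, row] in pixels, amid what is visible of it).
The state is a dict: "time": time; "joint_pos": joint angles; "qvel": joint speeds; "joint_efforts": joint torques, N m; "ee_pos": TCP position; "ee_rot": TCP orientation; "contact_force": force on the tool from outside, world axes, zero at the start; "wrist_torque": the same for the moment, N m; "gripper_width": finger opening in m.
Only numpy, scipy, OpenCV 4.12 (cv2) and the standard library are available. Lean on these libraries where they do the work, as an engineer would, in place of code of your own. Each camera call takes 0.05 s, during which the arm holds its last target.

## Working session

There is one attempt and no reset: what is moved stays moved. The work goes in short steps, Python scripts to look and compute and a shell command to move; the robot and the scene stay as the last step left them, time stands still between calls to the robot, and variables do not carry over. Pictures are saved under pics/ and viewed, and the job is handed in when it is done.

```bash
mkdir -p pics; ls; python3 - <<'E'
from plant import arm, imaging
import cv2
for n in ("side","top"):
    im=imaging.get_image(n); cv2.imwrite(f"pics/{n}0.png",im[:,:,::-1])
    c=imaging.calibration(n); print(n,c)
print(arm.get_state())
E
```

```text
pics
side {'camera_matrix': array([[392.52896218,   0.        , 282.25665087],
       [  0.        , 392.52896218, 214.07886698],
       [  0.        ,   0.        ,   1.        ]]), 'extrinsics': array([[-0.9017588 ,  0.31487876, -0.29611219,  0.24630502],
       [-0.43180266, -0.68704598,  0.58439223,  0.58108675],
       [-0.01942999,  0.65484287,  0.75551525,  0.74139348],
       [ 0.        ,  0.        ,  0.        ,  1.        ]])}
top {'camera_matrix': array([[425.58569211,   0.        , 275.30955058],
       [  0.        , 425.58569211, 206.06710546],
       [  0.        ,   0.        ,   1.        ]]), 'extrinsics': array([[-0.01642195,  0.98011372, -0.19775594,  0.25037971],
       [-0.99978452, -0.01358445,  0.01569663,  0.04459622],
       [ 0.01269808,  0.19797109,  0.98012561,  1.28331211],
       [ 0.        ,  0.        ,  0.        ,  1.        ]])}
{'time': 0.1, 'joint_pos': array([ 1.13979888,  0.68987832, -0.19449121,  1.56621749,  0.15729167,
        0.90248391, -0.21507926]), 'qvel': array([-0.0013458 , -0.00221853,  0.00062345, -0.00313655, -0.0006663 ,
       -0.00020035,  0.00143262]), 'joint_efforts': array([-3.36852143e-03, -5.28499854e+01, -1.27104621e+00, -1.53836650e+01,
       -5.24899224e-02,  2.00724753e-03,  2.96563508e-05]), 'ee_pos': array([ 0.27985431, -0.55822838,  0.2380091 ]), 'ee_rot': array([-7.61122381e-04,  9.73108732e-01,  2.30344864e-01, -2.45789828e-04]), 'contact_force': array([ 0.83691561, -0.27651922, -0.4323221 ]), 'wrist_torque': array([ 0.04300436,  0.04015905, -0.00410444]), 'gripper_width': 0.08836179969064209}
```

View pics/side0.png

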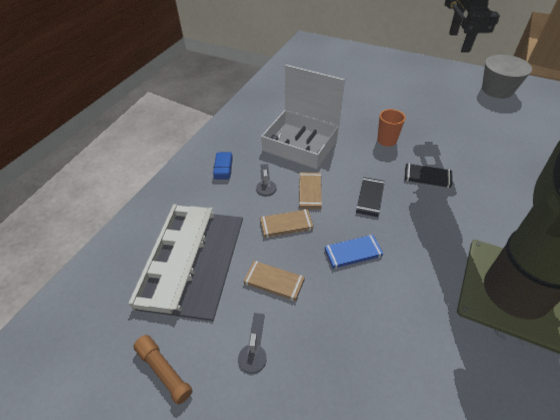

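View pics/top0.png

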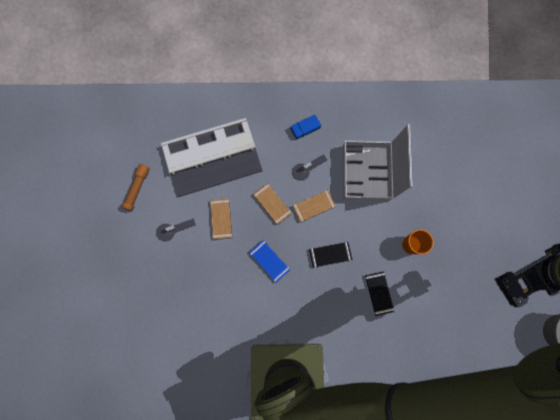

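```bash
cat > h.py <<'E'
import numpy as np, cv2
from plant import arm, imaging, spotter
from scipy.spatial.transform import Rotation as R
CAL={n:imaging.calibration(n) for n in ("side","top")}
def unproj(n,px,z):
    K=CAL[n]["camera_matrix"];E=CAL[n]["extrinsics"]
    px=np.atleast_2d(np.asarray(px,float))
    d=np.c_[(px[:,0]-K[0,2])/K[0,0],-(px[:,1]-K[1,2])/K[1,1],-np.ones(len(px))]@E[:3,:3].T
    o=E[:3,3]; t=(z-o[2])/d[:,2]
    return o+d*t[:,None]
def proj(n,P):
    K=CAL[n]["camera_matrix"];E=CAL[n]["extrinsics"]
    P=np.atleast_2d(np.asarray(P,float)); c=(P-E[:3,3])@E[:3,:3]
    return np.c_[K[0,2]+K[0,0]*c[:,0]/-c[:,2],K[1,2]+K[1,1]*-c[:,1]/-c[:,2]]
def rect(n,mask,z):
    cs,_=cv2.findContours(mask.astype(np.uint8),cv2.RETR_EXTERNAL,cv2.CHAIN_APPROX_NONE)
    c=max(cs,key=cv2.contourArea)[:,0,:]
    W=unproj(n,c,z)[:,:2]
    (cx,cy),(w,h),a=cv2.minAreaRect((W*1000).astype(np.float32))
    if w<h: w,h=h,w; a+=90
    return cx,cy,w,h,(a+90)%180-90
def quat2R(q): return R.from_quat([q[1],q[2],q[3],q[0]])
def st():
    s=arm.get_state(); r=quat2R(s["ee_rot"]); m=r.as_matrix()
    print("t%.2f"%s["time"],"pos",(s["ee_pos"]*1000).round(1),"z",m[:,2].round(3),"yaw(y)",np.degrees(np.arctan2(m[1,1],m[0,1])).round(1),"F",s["contact_force"].round(1),"w%.1f"%(s["gripper_width"]*1000),"q",s["joint_pos"].round(2))
    return s,m
def snap(name,cams=("side","top"),crop=None):
    for n in cams:
        im=imaging.get_image(n)
        cv2.imwrite(f"pics/{name}_{n}.png",im[:,:,::-1])
        np.save(f"pics/{name}_{n}.npy",im)
E
python3 - <<'E'
from h import *
snap("a")
for q in ("carton0","stand0","rack","tin","lighter_case","pestle","cup","lid"):
    for n in ("top","side"):
        for d in spotter.silhouettes(n,q):
            if d["conf"]<.3: continue
            z={"carton0":.014,"stand0":.005}.get(q,0.03)
            print(q,n,"%.2f"%d["conf"],np.round(d["position"]),np.round(rect(n,d["region"],z),1))
E
```

```text
carton0 top 0.85 [271. 208.] [513.5  32.6 118.4  56.2  38.3]
carton0 top 0.84 [331. 258.] [ 358.5 -137.4  120.3   58.4  -82.6]
carton0 top 0.79 [381. 292.] [ 240.8 -275.8  120.    60.3   12.5]
carton0 top 0.73 [272. 260.] [340.6  45.5 122.4  57.2  40.9]
carton0 top 0.68 [312. 210.] [504.9 -91.6 117.2  54.8 -65.5]
carton0 top 0.63 [221. 217.] [469.2 188.  121.4  59.2   4.4]
carton0 side 0.97 [273. 280.] [467.6 194.8 121.8  60.5   4.2]
carton0 side 0.86 [312. 191.] [500.2 -85.6 129.9  54.3 -66.1]
carton0 side 0.81 [351. 253.] [338.1  51.6 124.2  66.5  41.7]
carton0 side 0.70 [288. 224.] [510.2  40.5 123.8  67.3  38.2]
carton0 side 0.67 [370. 198.] [ 353.2 -128.1  127.    55.9  -80.7]
carton0 side 0.57 [431. 176.] [ 238.  -266.8  117.1   71.4   11.4]
stand0 top 0.86 [305. 167.] [626.6 -86.8 118.3  55.8 -70.3]
stand0 top 0.78 [170. 229.] [436.5 325.8 116.5  52.9 -80.1]
stand0 side 0.96 [252. 352.] [436.1 327.8 118.5  53.  -80.8]
stand0 side 0.64 [264. 184.] [627.4 -84.  120.3  50.5 -63.8]
rack top 0.59 [379. 169.] [ 635.6 -291.4  245.   212.1   -2.5]
rack top 0.57 [214. 156.] [659.2 218.1 277.9 185.1 -73. ]
rack side 0.58 [189. 265.] [655.5 225.2 287.6 184.2 -73.2]
tin top 0.84 [379. 170.] [ 636.7 -292.3  246.   217.8   -1.5]
tin side 0.93 [306. 119.] [ 644.5 -388.1  524.2  220.2  -74.6]
tin side 0.57 [188. 266.] [656.3 224.8 286.3 182.5 -73.3]
lighter_case top 0.69 [302. 124.] [755.3 -74.9  92.3  49.3 -63.1]
lighter_case side 0.61 [220. 166.] [746.7 -59.4 108.9  49.6 -61.3]
pestle top 0.96 [135. 185.] [568.5 446.8 142.4  36.1 -15.7]
pestle side 0.77 [164. 371.] [565.  451.5 156.   35.7 -18.9]
cup top 0.58 [418. 241.] [ 390.3 -395.4   87.8   68.5   89.1]
cup side 0.92 [391. 126.] [ 385.6 -405.7  183.9   74.2  -86.4]
lid top 0.90 [404. 165.] [ 643.1 -368.4  238.1   61.4   -4.1]
lid top 0.60 [378. 167.] [ 637.3 -291.6  249.3  217.4   -2.7]
lid side 0.58 [312.  93.] [ 668.9 -483.6  334.8  213.   -72.3]
```

```bash
python3 - <<'E'
import cv2
a=cv2.imread("pics/a_top.png"); 
cv2.imwrite("pics/a_topL.png",cv2.resize(a[90:290,110:290],None,fx=3,fy=3,interpolation=cv2.INTER_CUBIC))
cv2.imwrite("pics/a_topR.png",cv2.resize(a[90:290,270:450],None,fx=3,fy=3,interpolation=cv2.INTER_CUBIC))
E
```

```text
(no output)
```

View pics/a_topL.png

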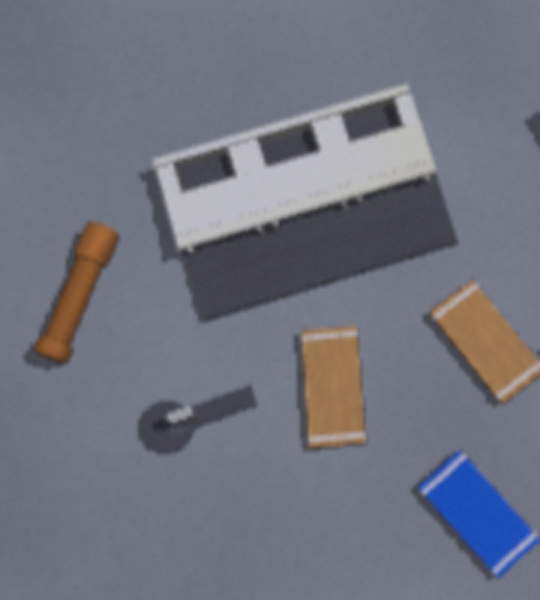

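View pics/a_topR.png

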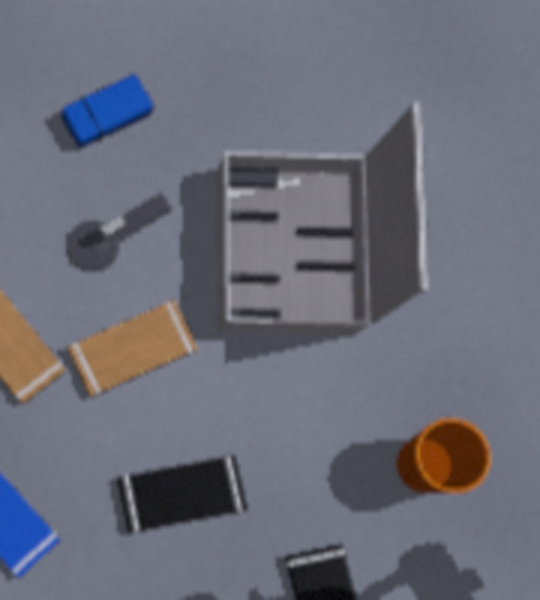

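```bash
python3 - <<'E'
import cv2
a=cv2.imread("pics/a_side.png"); 
cv2.imwrite("pics/a_sideT.png",cv2.resize(a[60:180,240:360],None,fx=5,fy=5,interpolation=cv2.INTER_CUBIC))
cv2.imwrite("pics/a_sideR.png",cv2.resize(a[195:325,120:310],None,fx=4,fy=4,interpolation=cv2.INTER_CUBIC))
a=cv2.imread("pics/a_top.png"); 
cv2.imwrite("pics/a_topT.png",cv2.resize(a[120:215,335:420],None,fx=6,fy=6,interpolation=cv2.INTER_CUBIC))
E
```

```text
(no output)
```

View pics/a_sideT.png

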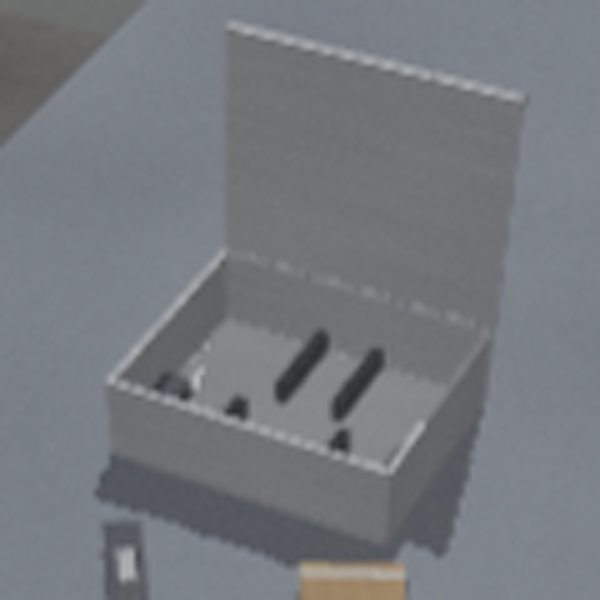

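View pics/a_topT.png

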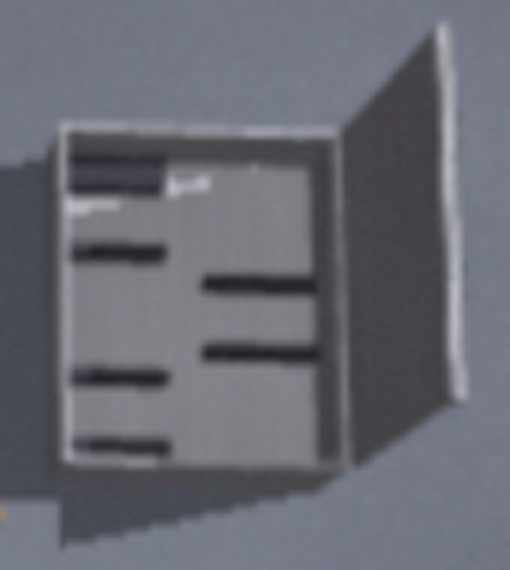

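View pics/a_sideR.png

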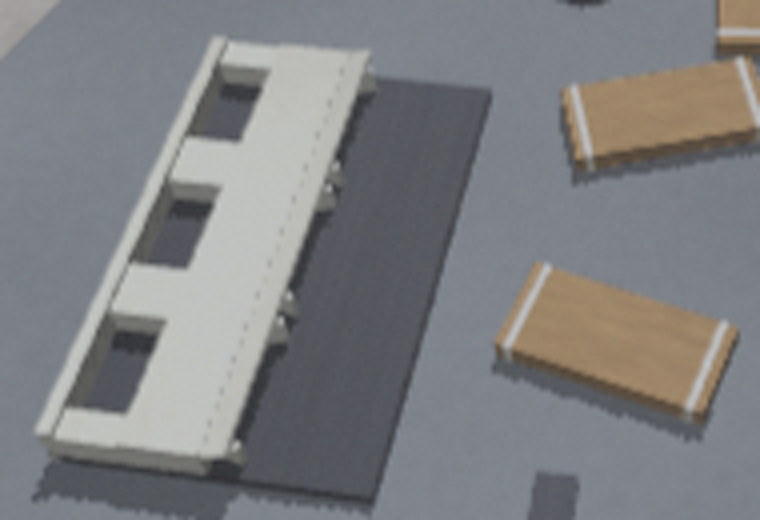

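```bash
cat > rackfit.py <<'E'
from h import *
from scipy.optimize import least_squares
def crop(n,name,x0,y0,x1,y1,f):
    im=np.load(f"pics/{name}_{n}.npy")[y0:y1,x0:x1,::-1]
    return cv2.resize(im,None,fx=f,fy=f,interpolation=cv2.INTER_CUBIC)
E
python3 - <<'E'
from rackfit import *
def grid(n,x0,y0,x1,y1,f,out):
    c=crop(n,"a",x0,y0,x1,y1,f)
    for x in range((x0+9)//10*10,x1,10):
        cv2.line(c,((x-x0)*f,0),((x-x0)*f,6),(0,0,255),1); cv2.putText(c,str(x),((x-x0)*f+2,16),0,.35,(0,255,255),1)
    for y in range((y0+9)//10*10,y1,10):
        cv2.line(c,(0,(y-y0)*f),(6,(y-y0)*f),(0,0,255),1); cv2.putText(c,str(y),(8,(y-y0)*f+4),0,.35,(0,255,255),1)
    cv2.imwrite(out,c)
grid("top",155,110,270,205,6,"pics/g1.png")
grid("side",125,195,250,320,4,"pics/g2.png")
E
```

```text
(no output)
```

View pics/g1.png

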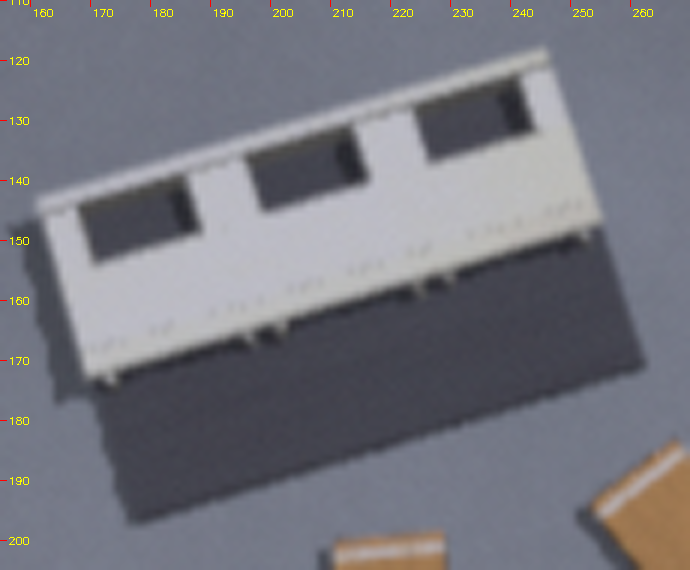

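View pics/g2.png

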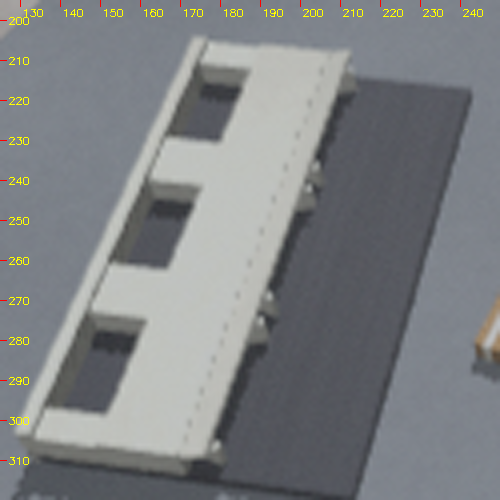

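```bash
python3 - <<'E'
from h import *
from scipy.optimize import least_squares
loc=np.array([[-95,137,8],[-95,-137,8],[78,137,30],[78,-137,30]])/1000.
obs={"top":np.array([[176.8,196.8],[262.1,170.4],[160.8,142.4],[245.9,117.6]]),
"side":np.array([[213.9,319.1],[242.4,217.1],[129.1,302.6],[175.4,204.1]])}
def W(p,L):
    c,s=np.cos(p[2]),np.sin(p[2]); return np.c_[p[0]+c*L[:,0]-s*L[:,1],p[1]+s*L[:,0]+c*L[:,1],L[:,2]]
for cams in (["top"],["side"],["top","side"]):
    f=lambda p: np.concatenate([(proj(n,W(p,loc))-obs[n]).ravel() for n in cams])
    r=least_squares(f,[.65,.22,.29]); print(cams,(r.x[:2]*1000).round(1),np.degrees(r.x[2]).round(2)); print(r.fun.round(1))
E
```

```text
['top'] [672.6 221.3] 16.73
[ 0.1 -0.5  0.2  0.1 -0.1  0.2 -0.2  0.2]
['side'] [668.5 220.3] 16.62
[-0.3  0.2  1.1 -0.2  0.2  0.1 -1.  -0.4]
['top', 'side'] [670.  220.4] 16.7
[ 0.3  0.4  0.5  0.9  0.2  1.   0.1  1.  -0.8 -0.1  0.5 -0.4 -0.4 -0.
 -1.6 -0.5]
```

```bash
python3 - <<'E'
from h import *
from scipy.optimize import least_squares
loc=np.array([[-71,88,52],[71,88,52],[71,-88,52],[-71,-88,52]])/1000.
obs={"top":np.array([[62,125],[340,130],[345,468],[65,465]])/6+[335,120]-np.array([.42,.42]),
"side":np.array([[110,380],[222,252],[492,332],[388,470]])/5+[240,60]-np.array([.4,.4])}
def W(p,L):
    c,s=np.cos(p[2]),np.sin(p[2]); return np.c_[p[0]+c*L[:,0]-s*L[:,1],p[1]+s*L[:,0]+c*L[:,1],L[:,2]]
for cams in (["top"],["side"],["top","side"]):
    f=lambda p: np.concatenate([(proj(n,W(p,loc))-obs[n]).ravel() for n in cams])
    r=least_squares(f,[.64,-.29,-1.57]); print(cams,(r.x[:2]*1000).round(1),np.degrees(r.x[2]).round(2)); print(r.fun.round(1))
p=r.x
for n,l in (("bay0",[.0105,-.052,.004]),("bay1",[-.0105,0,.004]),("bay2",[.0105,.052,.004])): print(n,W(p,np.array([l]))*1000)
# lid angle
for n,ob in (("top",np.array([[440,25],[460,400]])/6+[335,120]-.42),("side",np.array([[228,23],[525,100]])/5+[240,60]-.4)):
    best=min((np.abs(proj(n,W(p,np.array([[.071+.138*np.cos(a),y,.052+.138*np.sin(a)] for y in(.088,-.088)])))-ob).sum(),a) for a in np.arange(1.2,1.91,.01)[:]
      for a in [np.pi-a]); print(n,best)
E
```

```text
['top'] [ 609.8 -257.6] -92.31
[-0.3 -0.1 -0.2  0.4  0.7  0.2 -0.3 -0.5]
['side'] [ 606.8 -257. ] -92.57
[-1.   0.1  0.3 -0.5  0.3 -0.6  0.4  0.7]
['top', 'side'] [ 608.3 -257.6] -92.41
[-0.2  0.4 -0.1  0.9  0.7  0.8 -0.3 -0.1 -1.3 -0.  -0.2 -0.7 -0.2 -0.9
  0.   0.4]
bay0 [[ 555.92071616 -265.91083196    4.        ]]
bay1 [[ 608.75920761 -247.12004108    4.        ]]
bay2 [[ 659.82839471 -270.29196654    4.        ]]
top (np.float64(3.0076553655287057), np.float64(1.5115926535897928))
side (np.float64(0.9049972773057959), np.float64(1.4715926535897927))
```

```bash
cat >> h.py <<'E'
from scipy.optimize import minimize
def box(x0,x1,y0,y1,z0,z1): return np.array([[x,y,z] for x in(x0,x1) for y in(y0,y1) for z in(z0,z1)])/1000.
_t=np.linspace(0,2*np.pi,40)
PARTS={"carton":[box(-60,60,-28,28,0,14)],
"stand":[np.array([[22+27*np.cos(a),27*np.sin(a),z] for a in _t for z in(0,5)])/1000.,box(-70,10,-11,11,0,5),box(-12,12,-5,5,5,37)]}
def place(p,L,z=0):
    c,s=np.cos(p[2]),np.sin(p[2]); return np.c_[p[0]+c*L[:,0]-s*L[:,1],p[1]+s*L[:,0]+c*L[:,1],L[:,2]+z]
S=8
def render(n,kind,p,z=0,shape=(420,560),win=None):
    x0,y0,x1,y1=win; m=np.zeros(((y1-y0)*S,(x1-x0)*S),np.uint8)
    for L in PARTS[kind]:
        q=(proj(n,place(p,L,z))-[x0,y0]+.5)*S
        cv2.fillConvexPoly(m,cv2.convexHull(q.astype(np.float32)).round().astype(np.int32),255)
    return cv2.resize(m,(x1-x0,y1-y0),interpolation=cv2.INTER_AREA)/255.
def fit(kind,regs,p0,z=0,cams=None):
    # regs: dict cam->mask
    sc=np.array([.001,.001,.02])
    def cost(d):
        p=np.array(p0)+d*sc; c=0
        for n,m in regs.items():
            ys,xs=np.nonzero(m); w=(max(xs.min()-8,0),max(ys.min()-8,0),min(xs.max()+9,560),min(ys.max()+9,420))
            r=render(n,kind,p,z,win=w); mm=m[w[1]:w[3],w[0]:w[2]]
            c+=np.abs(r-mm).sum()/mm.sum()
        return c
    best=None
    r=minimize(cost,[0,0,0],method="Nelder-Mead",options=dict(initial_simplex=[[0,0,0],[6,0,0],[0,6,0],[0,0,5]],xatol=.05,fatol=1e-4,maxiter=250))
    p=np.array(p0)+r.x*sc
    return p,r.fun/len(regs)
def stand_flip(p): # yaw+pi about rect centre handled by caller
    return p
def locate(kind,conf=.3,zc=None,take=True,verbose=True):
    """returns list of dict(p,err,col) world pose x,y,yaw(rad)"""
    if take:
        for n in ("top","side"): imaging.get_image(n)
    z=.014 if kind=="carton" else .005
    dets={n:[d for d in spotter.silhouettes(n,kind+"0") if d["conf"]>conf] for n in ("top","side")}
    out=[]; used=set()
    for d in dets["top"]:
        cx,cy,w,h,a=rect("top",d["region"],z)
        best=None
        for i,e in enumerate(dets["side"]):
            r=rect("side",e["region"],z); dd=np.hypot(r[0]-cx,r[1]-cy)
            if dd<25 and i not in used and (best is None or dd<best[0]): best=(dd,i)
        regs={"top":d["region"]}
        if best: regs["side"]=dets["side"][best[1]]["region"]; used.add(best[1])
        out.append(_fit(kind,regs,cx,cy,a))
    for i,e in enumerate(dets["side"]):
        if i not in used:
            cx,cy,w,h,a=rect("side",e["region"],z); out.append(_fit(kind,{"side":e["region"]},cx,cy,a))
    im={n:imaging.get_image(n) for n in ()}
    if verbose:
        for o in out: print(kind,(o[0][:2]*1000).round(1),"yaw %.1f"%np.degrees(o[0][2]),"err %.3f"%o[1],o[2])
    return out
def _fit(kind,regs,cx,cy,a):
    a=np.radians(a); c=np.array([cx,cy])/1000
    if kind=="carton":
        p,f=fit(kind,regs,[*c,a]); return p,f,list(regs)
    r=[fit(kind,regs,[c[0]+.0105*np.cos(b),c[1]+.0105*np.sin(b),b]) for b in (a,a+np.pi)]
    p,f=min(r,key=lambda t:t[1]); return p,f,list(regs)
def plan(x,y,z,yaw,tilt=True):
    """x,y,z mm, yaw of tool y in deg (mod 180 NOT applied). prints rotation rows about tool axes, then translation in tool frame after rotating"""
    s,m=st()
    cy,sy=np.cos(np.radians(yaw)),np.sin(np.radians(yaw))
    Z=np.array([0,0,-1.]);Y=np.array([cy,sy,0]);X=np.cross(Y,Z);T=np.c_[X,Y,Z]
    rv=np.degrees(R.from_matrix(m.T@T).as_rotvec())
    d=np.array([x,y,z])/10-s["ee_pos"]*100
    print("rot",rv.round(2),"nrows %.1f"%(np.linalg.norm(rv)/7.16)," trans(after rot)",(T.T@d).round(2),"nrows %.1f"%(np.linalg.norm(d)/4.17), "(before rot)",(m.T@d).round(2))
E
python3 - <<'E'
from h import *
locate("carton"); locate("stand",take=False)
plan(627,-86,200,20)
E
```

```text
carton [340.1  46.7] yaw 40.6 err 0.075 ['top', 'side']
carton [469.4 190.2] yaw 5.0 err 0.070 ['top', 'side']
carton [514.5  35. ] yaw 37.4 err 0.079 ['top', 'side']
carton [505.1 -94.5] yaw -65.9 err 0.101 ['top', 'side']
carton [ 241.2 -275.9] yaw 8.8 err 0.147 ['top', 'side']
carton [ 354.9 -135.3] yaw -80.4 err 0.057 ['side']
stand [439.6 338.7] yaw 109.6 err 0.109 ['top', 'side']
stand [627.8 -76.7] yaw 121.8 err 0.076 ['top']
stand [ 636.2 -371.9] yaw 189.0 err 0.661 ['top']
t1.30 pos [ 280.2 -558.7  238.8] z [ 0. -0. -1.] yaw(y) -63.4 F [ 0.3 -0.4 -0.3] w88.3 q [ 1.14  0.69 -0.19  1.57  0.16  0.9  -0.22]
rot [ 1.000e-02  0.000e+00 -8.337e+01] nrows 11.6  trans(after rot) [32.56 48.75  3.88] nrows 14.1 (before rot) [ 52.19 -26.71   3.87]
```

```bash
python3 -m pendant '{"translation":[[3.5,-1.8,0],[3.5,-1.8,0],[3.5,-1.8,0],[3.5,-1.8,0],[3.5,-1.8,0],[3.5,-1.8,0],[3.5,-1.8,0],[3.5,-1.8,0],[3.5,-1.8,0],[3.5,-1.8,0],[3.5,-1.8,0],[3.5,-1.8,0]],"delta_rot":[[0,0,0],[0,0,0],[0,0,0],[0,0,0],[0,0,0],[0,0,0],[0,0,0],[0,0,0],[0,0,0],[0,0,0],[0,0,0],[0,0,0]]}' -0.4; python3 -c "
from h import *
plan(627.8,-76.7,120,31.8)"
```

```text
time: 2.3
ee_pos: [0.5597, -0.1756, 0.2389]
ee_rot: [0.0, 0.973, 0.23, 0.0]
contact_force: [-0.8, -0.1, 0.5]
gripper_width: 0.0619
t2.30 pos [ 559.7 -175.6  238.9] z [ 0. -0. -1.] yaw(y) -63.4 F [-0.8 -0.1  0.5] w61.9 q [ 0.31  0.64 -0.15  1.69  0.12  0.83 -0.99]
rot [ 2.000e-02  1.000e-02 -9.517e+01] nrows 13.3  trans(after rot) [ 4.82 11.   11.89] nrows 4.1 (before rot) [10.52 -5.79 11.89]
```

```bash
python3 -m pendant '{"translation":[[0,0,0],[0,0,0],[0,0,0],[0,0,0],[0,0,0],[0,0,0],[0,0,0],[0,0,0],[0,0,0],[0,0,0],[0,0,0],[0,0,0]],"delta_rot":[[0,0,-7],[0,0,-7],[0,0,-7],[0,0,-7],[0,0,-7],[0,0,-7],[0,0,-7],[0,0,-7],[0,0,-7],[0,0,-7],[0,0,-7],[0,0,-7]]}'; python3 -m pendant '{"translation":[[0,0,0],[0,0,0],[1.2,2.75,2],[1.2,2.75,2],[1.2,2.75,2],[1.2,2.75,2],[0,0,0]],"delta_rot":[[0,0,-5.6],[0,0,-5.6],[0,0,0],[0,0,0],[0,0,0],[0,0,0],[0,0,0]]}';  python3 -c "
from h import *
snap('b')
locate('stand',take=False)
plan(627.8,-76.7,10,31.8)"
```

```text
time: 3.3
ee_pos: [0.5588, -0.1775, 0.2388]
ee_rot: [0.0, 0.567, 0.824, -0.0]
contact_force: [-0.9, 0.2, -0.1]
gripper_width: 0.062
time: 3.88
ee_pos: [0.6279, -0.0705, 0.1555]
ee_rot: [-0.002, 0.483, 0.876, 0.002]
contact_force: [1.1, 0.6, 0.4]
gripper_width: 0.0619
stand [439.1 338.6] yaw 110.2 err 0.090 ['top', 'side']
stand [626.8 -75.2] yaw 119.7 err 0.210 ['top', 'side']
t4.08 pos [626.8 -80.1 159.1] z [ 0.    -0.002 -1.   ] yaw(y) 31.8 F [-0.5  0.2  0.5] w61.7 q [ 0.35  0.84 -0.55  1.61  0.55  0.85  0.13]
rot [-0.04  0.08 -0.05] nrows 0.0  trans(after rot) [ 0.23  0.26 14.91] nrows 3.6 (before rot) [ 0.25  0.27 14.9 ]
```

```bash
python3 -m pendant '{"translation":[[0.1,0.3,3.5],[0.1,0,3.5],[0,0,3],[0,0,0]],"delta_rot":[[0,0,0],[0,0,0],[0,0,0],[0,0,0]]}';  python3 -c "
from h import *
snap('c')
for n,b in (('side',(220,120,320,220)),('top',(270,120,370,220))):
    im=np.load(f'pics/c_{n}.npy')[b[1]:b[3],b[0]:b[2],::-1]; cv2.imwrite(f'pics/c_{n}z.png',cv2.resize(im,None,fx=5,fy=5,interpolation=2))
plan(627.4,-76.2,10,31)"
```

```text
time: 4.42
ee_pos: [0.6242, -0.078, 0.0543]
ee_rot: [-0.003, 0.487, 0.873, -0.003]
contact_force: [-0.8, 0.4, -0.1]
gripper_width: 0.0612
t4.52 pos [628.2 -76.9  59.3] z [-0.001 -0.001 -1.   ] yaw(y) 31.7 F [0.9 1.1 1. ] w61.5 q [ 0.3   0.97 -0.47  1.65  0.64  0.68  0.05]
rot [-0.05  0.03  0.72] nrows 0.1  trans(after rot) [ 0.1  -0.03  4.93] nrows 1.2 (before rot) [ 0.1  -0.02  4.93]
```

View pics/c_sidez.png

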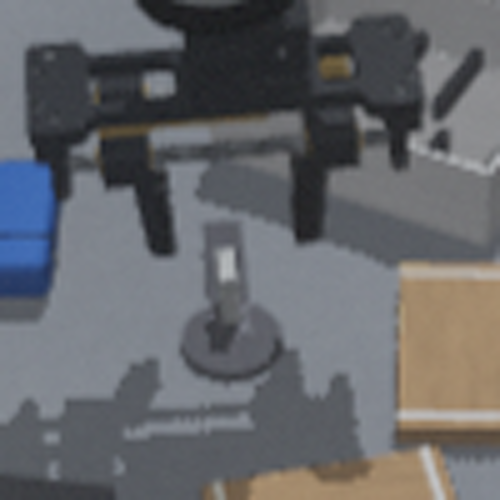

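View pics/c_topz.png

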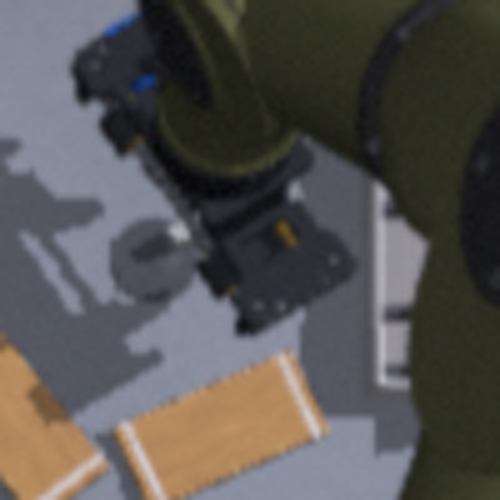

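```bash
python3 -m pendant '{"translation":[[0.1,0,2.5],[0,0,2.3],[0,0,0]],"delta_rot":[[0,0,0.7],[0,0,0],[0,0,0]]}'; python3 -m pendant '{"translation":[[0,0,0],[0,0,0],[0,0,0],[0,0,0],[0,0,0],[0,0,0]],"delta_rot":[[0,0,0],[0,0,0],[0,0,0],[0,0,0],[0,0,0],[0,0,0]]}' 1; python3 -m pendant '{"translation":[[0,0,-1],[0,0,-3],[0,0,-3],[0,0,-3],[0,0,0]],"delta_rot":[[0,0,0],[0,0,0],[0,0,0],[0,0,0],[0,0,0]]}'; python3 -c "
from h import *
snap('d')
plan(608.8,-247.1,100,-2.4)"
```

```text
time: 4.77
ee_pos: [0.6271, -0.0754, 0.0102]
ee_rot: [-0.001, 0.492, 0.871, -0.001]
contact_force: [-0.9, 0.0, -0.5]
gripper_width: 0.0616
time: 5.27
ee_pos: [0.6283, -0.0745, 0.0114]
ee_rot: [0.0, 0.491, 0.871, 0.0]
contact_force: [0.5, -0.1, -0.1]
gripper_width: 0.0236
time: 5.68
ee_pos: [0.6318, -0.0737, 0.1173]
ee_rot: [0.004, 0.492, 0.871, 0.003]
contact_force: [1.3, 0.8, 0.3]
gripper_width: 0.0002
t5.78 pos [628.9 -74.4 112.7] z [ 0.003 -0.    -1.   ] yaw(y) 31.1 F [-0.2  0.5  0.2] w0.5 q [ 0.32  0.9  -0.52  1.63  0.59  0.77  0.08]
rot [ 0.18  0.06 33.53] nrows 4.7  trans(after rot) [-17.34  -1.28   1.27] nrows 4.2 (before rot) [-13.74 -10.65   1.27]
```

View pics/d_side.png

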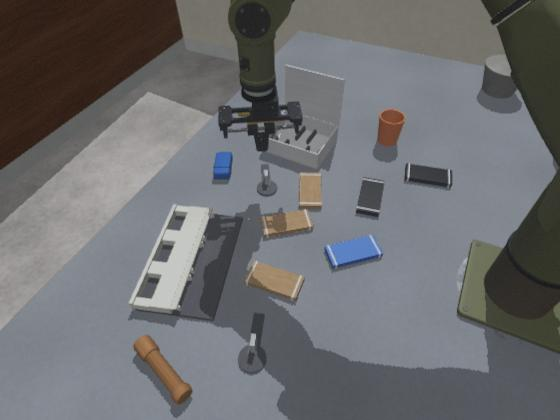

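```bash
python3 -m pendant '{"translation":[[0,0,0],[0,0,0],[0,0,0],[0,0,0],[0,0,0]],"delta_rot":[[0,0,0],[0,0,0],[0,0,0],[0,0,0],[0,0,0]]}' 0.1; python3 -c "
from h import *
snap('d')
locate('stand',take=False)
plan(627.4,-76.2,10,31)"
```

```text
time: 6.2
ee_pos: [0.6275, -0.0743, 0.11]
ee_rot: [-0.001, 0.491, 0.871, -0.0]
contact_force: [0.3, -0.2, -0.4]
gripper_width: 0.0315
stand [439.6 337.7] yaw 109.6 err 0.068 ['top', 'side']
stand [612.  -37.6] yaw 281.2 err 0.332 ['top']
stand [625.1 -76. ] yaw 120.9 err 0.136 ['side']
t6.40 pos [627.8 -74.4 110.5] z [-0.  0. -1.] yaw(y) 31.1 F [0.9 1.  0.7] w39.1 q [ 0.32  0.9  -0.51  1.63  0.59  0.77  0.08]
rot [-0.01 -0.01  0.14] nrows 0.0  trans(after rot) [-0.13 -0.13 10.05] nrows 2.4 (before rot) [-0.13 -0.13 10.05]
```

```bash
python3 -m pendant '{"translation":[[0,-0.1,3.5],[-0.1,0,3.5],[0,0,3],[0,0,0]],"delta_rot":[[0,0,0],[0,0,0],[0,0,0],[0,0,0]]}'; python3 -m pendant '{"translation":[[0,0,0],[0,0,0],[0,0,0],[0,0,0],[0,0,0],[0,0,0],[0,0,0],[0,0,0]],"delta_rot":[[0,0,0],[0,0,0],[0,0,0],[0,0,0],[0,0,0],[0,0,0],[0,0,0],[0,0,0]]}' 1; python3 -m pendant '{"translation":[[0,0,-1],[0,0,-3],[0,0,-3],[0,0,-3],[0,0,0],[0,0,0]],"delta_rot":[[0,0,0],[0,0,0],[0,0,0],[0,0,0],[0,0,0],[0,0,0]]}'; python3 -c "
from h import *
snap('d')
plan(608.8,-247.1,100,-2.4)"
```

```text
time: 6.73
ee_pos: [0.6264, -0.076, 0.0067]
ee_rot: [-0.002, 0.491, 0.871, -0.001]
contact_force: [0.1, -1.2, 1.3]
gripper_width: 0.04
time: 7.4
ee_pos: [0.628, -0.0759, 0.0119]
ee_rot: [0.001, 0.491, 0.871, 0.0]
contact_force: [-1.8, -0.6, 7.5]
gripper_width: 0.01
time: 7.9
ee_pos: [0.6287, -0.0759, 0.1129]
ee_rot: [0.002, 0.492, 0.871, 0.001]
contact_force: [-0.5, 0.7, -1.7]
gripper_width: 0.0098
t8.00 pos [626.6 -76.2 110.1] z [-0.002 -0.001 -1.   ] yaw(y) 31.1 F [-0.1  0.3 -1.6] w9.7 q [ 0.32  0.9  -0.52  1.64  0.59  0.77  0.08]
rot [-0.11  0.   33.53] nrows 4.7  trans(after rot) [-17.15  -1.06   1.01] nrows 4.1 (before rot) [-13.71 -10.36   1.02]
```

View pics/d_side.png

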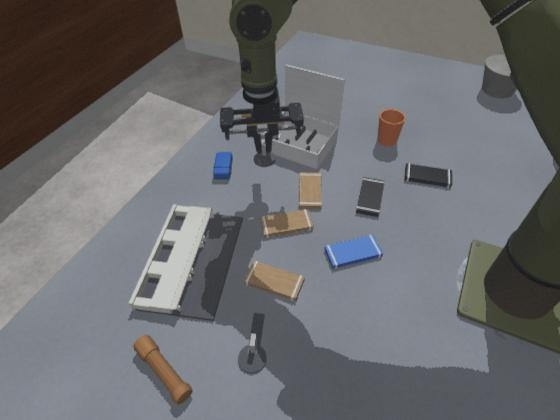

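```bash
python3 -m pendant '{"translation":[[0,0,0],[0,0,0],[0,0,0],[0,0,0],[0,0,0],[-3.4,-0.2,0],[-3.4,-0.2,0],[-3.4,-0.2,0],[-3.4,-0.2,0],[-3.5,-0.2,0],[0,0,0],[0,0,0]],"delta_rot":[[0,0,6.7],[0,0,6.7],[0,0,6.7],[0,0,6.7],[0,0,6.7],[0,0,0],[0,0,0],[0,0,0],[0,0,0],[0,0,0],[0,0,0],[0,0,0]]}'; python3 -c "
from h import *
snap('e')
plan(608.8,-247.1,30,-2.4)
for n,b in (('side',(220,70,350,180)),('top',(310,110,430,220))):
    im=np.load(f'pics/e_{n}.npy')[b[1]:b[3],b[0]:b[2],::-1]; cv2.imwrite(f'pics/e_{n}z.png',cv2.resize(im,None,fx=5,fy=5,interpolation=2))
"
```

```text
time: 9.0
ee_pos: [0.608, -0.2501, 0.1085]
ee_rot: [-0.001, 0.724, 0.69, -0.002]
contact_force: [-0.7, 1.3, -1.2]
gripper_width: 0.0097
t9.10 pos [ 609.8 -244.9  109.3] z [-0.002  0.002 -1.   ] yaw(y) -2.3 F [ 0.2  0.4 -1. ] w9.9 q [ 0.52  0.91 -0.4   1.55  0.46  0.77 -0.11]
rot [-0.13 -0.11  0.07] nrows 0.0  trans(after rot) [-0.22 -0.09  7.93] nrows 1.9 (before rot) [-0.23 -0.07  7.93]
```

View pics/e_sidez.png

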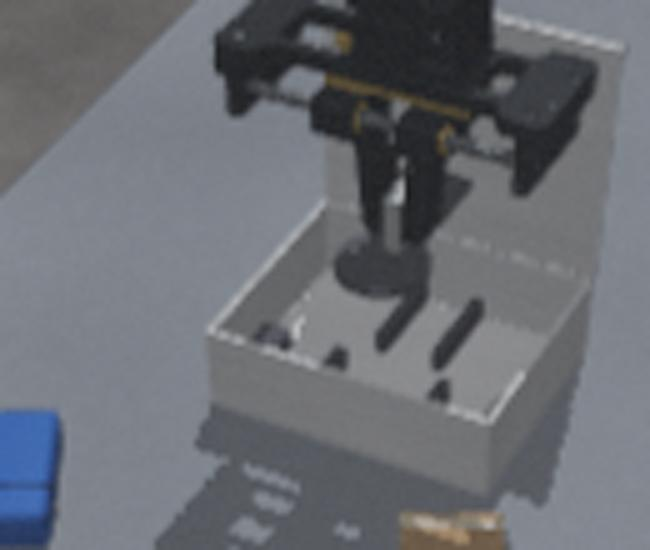

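View pics/e_topz.png

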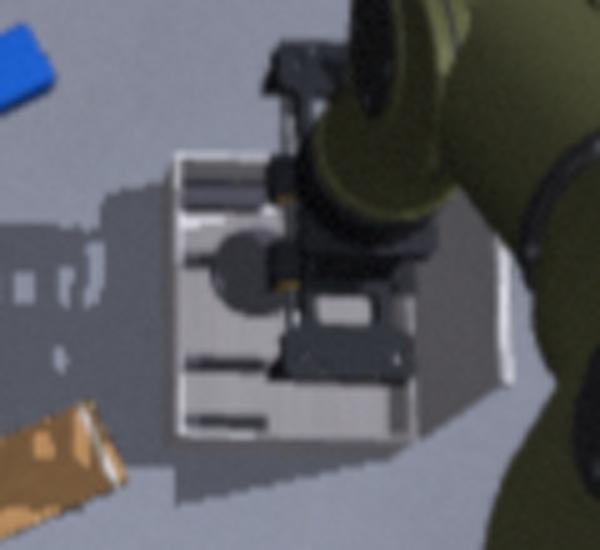

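```bash
python3 -c "
from h import *
a=np.radians(87.7)
for dz in (.099,):
  for n in ('top','side'): print(n,proj(n,[.6098+.022*np.cos(a),-.2449+.022*np.sin(a),dz+.005]))
d=spotter.silhouettes('top','stand0'); print([(x['conf'],x['position']) for x in d])
d=spotter.silhouettes('side','stand0'); print([(x['conf'],x['position']) for x in d])
"
```

```text
top [[360.53016818 163.44981289]]
side [[293.73441822 121.54101222]]
[(0.57, [169.6, 229.1]), (0.52, [357.2, 167.2])]
[(0.74, [252.4, 354.1]), (0.69, [297.7, 119.4]), (0.23, [189.5, 264.3])]
```

```bash
python3 -c "
from h import *
p=[.6083,-.2576,np.radians(-92.41)]
for y in (.0335,-.0335): print(proj('top',place(p,np.array([[-.045,y,.018]]))), (proj('top',place(p,np.array([[-.045,y,.018]])))-[310,110]+.4)*5)
for y in (.0185,-.0185): print('side',proj('side',place(p,np.array([[.039,y,.018]]))), (proj('side',place(p,np.array([[.039,y,.018]])))-[220,70]+.4)*5)
"
```

```text
[[351.3045072  161.48670312]] [[208.52253599 259.43351562]]
[[351.51727694 182.3824769 ]] [[209.58638471 363.91238452]]
side [[299.58559983 130.65370785]] [[399.92799914 305.26853927]]
side [[310.81370599 134.10106838]] [[456.06852995 322.50534189]]
```

```bash
python3 -m pendant '{"translation":[[-0.1,0.1,3],[-0.1,0,3],[0,0,1.8],[0,0,0]],"delta_rot":[[0,0,0],[0,0,0],[0,0,0],[0,0,0]]}'; python3 -m pendant '{"translation":[[0,0,0.6],[0,0,0.6],[0,0,0.2],[0,0,0]],"delta_rot":[[0,0,0],[0,0,0],[0,0,0],[0,0,0]]}'; python3 -c "
from h import *
snap('f')
plan(610,-247.1,16,-2.4)
for n,b in (('side',(220,70,350,180)),('top',(310,110,430,220))):
    im=np.load(f'pics/f_{n}.npy')[b[1]:b[3],b[0]:b[2],::-1]; cv2.imwrite(f'pics/f_{n}z.png',cv2.resize(im,None,fx=5,fy=5,interpolation=2))
"
```

```text
time: 9.53
ee_pos: [0.6084, -0.2456, 0.0284]
ee_rot: [-0.004, 0.721, 0.693, -0.002]
contact_force: [-1.1, 0.1, -2.6]
gripper_width: 0.0096
time: 9.87
ee_pos: [0.6119, -0.2481, 0.0193]
ee_rot: [0.0, 0.721, 0.692, 0.0]
contact_force: [0.0, 0.3, -1.3]
gripper_width: 0.0097
t9.97 pos [ 612.  -248.4   19.6] z [ 0.001 -0.    -1.   ] yaw(y) -2.4 F [ 0.3  0.4 -2. ] w9.9 q [ 0.49  1.04 -0.34  1.57  0.52  0.63 -0.16]
rot [0.08 0.02 0.03] nrows 0.0  trans(after rot) [ 0.12 -0.21  0.36] nrows 0.1 (before rot) [ 0.12 -0.21  0.36]
```

View pics/f_sidez.png

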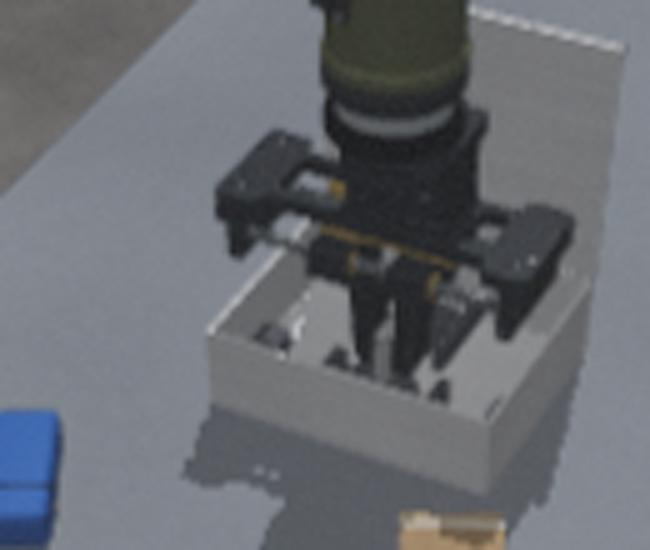

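View pics/f_topz.png

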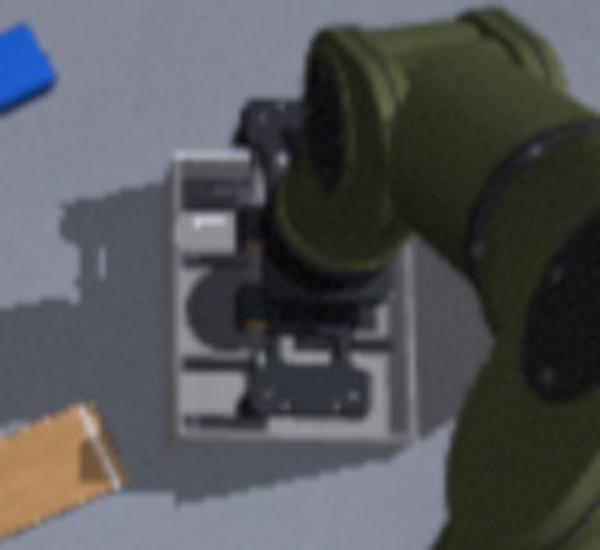

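```bash
python3 -m pendant '{"translation":[[0,-0.1,0.2],[0,0,0.2],[0,0,0],[0,0,0]],"delta_rot":[[0,0,0],[0,0,0],[0,0,0],[0,0,0]]}'; python3 -m pendant '{"translation":[[0,0,0],[0,0,0],[0,0,0],[0,0,0]],"delta_rot":[[0,0,0],[0,0,0],[0,0,0],[0,0,0]]}' 0.3;  python3 -m pendant '{"translation":[[0,0,-2],[0,0,-4],[0,0,-4],[0,0,-4],[0,0,-4],[0,0,0]],"delta_rot":[[0,0,0],[0,0,0],[0,0,0],[0,0,0],[0,0,0],[0,0,0]]}' ; python3 -c "
from h import *
snap('f')
plan(439.5,337.5,180,20)
for n,b in (('side',(220,70,350,180)),('top',(310,110,430,220))):
    im=np.load(f'pics/f_{n}.npy')[b[1]:b[3],b[0]:b[2],::-1]; cv2.imwrite(f'pics/f_{n}z.png',cv2.resize(im,None,fx=5,fy=5,interpolation=2))
"
```

```text
time: 10.3
ee_pos: [0.6108, -0.2485, 0.0159]
ee_rot: [0.001, 0.722, 0.692, 0.0]
contact_force: [-1.1, 0.1, 5.1]
gripper_width: 0.0092
time: 10.63
ee_pos: [0.6105, -0.2482, 0.0146]
ee_rot: [0.0, 0.722, 0.692, 0.0]
contact_force: [0.3, -1.1, 0.2]
gripper_width: 0.0305
time: 11.13
ee_pos: [0.6155, -0.249, 0.2034]
ee_rot: [0.006, 0.722, 0.692, 0.004]
contact_force: [1.5, 0.6, -0.2]
gripper_width: 0.0307
t11.23 pos [ 611.4 -248.6  196.6] z [ 0.004 -0.001 -1.   ] yaw(y) -2.4 F [-0.2 -1.1 -1. ] w31.2 q [ 0.55  0.81 -0.45  1.49  0.4   0.93 -0.06]
rot [  0.2    0.11 -22.39] nrows 3.1  trans(after rot) [60.95  3.89  1.66] nrows 14.7 (before rot) [ 57.84 -19.63   1.52]
```

View pics/f_sidez.png

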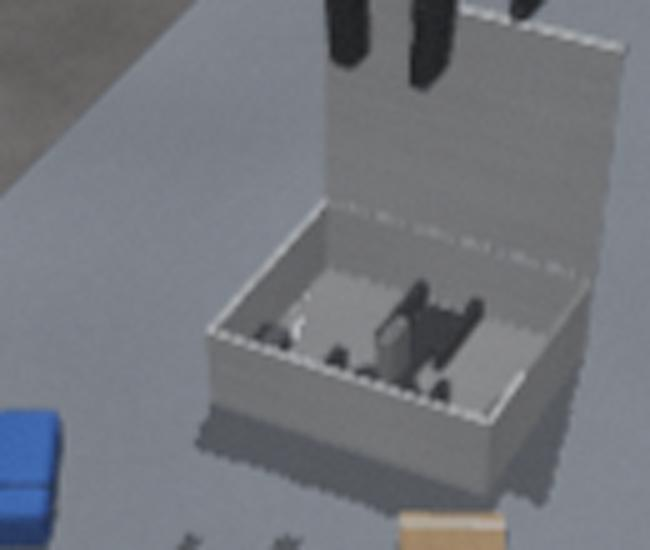

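View pics/f_topz.png

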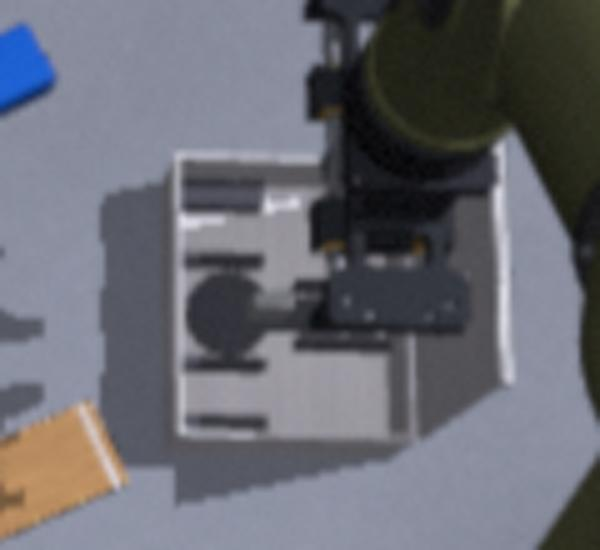

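```bash
python3 -m pendant '{"translation":[[3.6,-1.2,0],[3.6,-1.2,0],[3.6,-1.2,0],[3.6,-1.2,0],[3.6,-1.2,0],[3.6,-1.2,0],[3.6,-1.2,0],[3.6,-1.2,0],[3.6,-1.2,0],[3.6,-1.2,0],[3.6,-1.2,0],[3.6,-1.2,0]],"delta_rot":[[0,0,0],[0,0,0],[0,0,0],[0,0,0],[0,0,0],[0,0,0],[0,0,0],[0,0,0],[0,0,0],[0,0,0],[0,0,0],[0,0,0]]}' 0.1; python3 -m pendant '{"translation":[[3.6,-1.2,0],[3.6,-1.2,2],[3.6,-1.2,3],[3.6,-1.2,3],[0,0,2],[0,0,0],[0,0,0],[0,0,0],[0,0,0],[0,0,0]],"delta_rot":[[0,0,0],[0,0,0],[0,0,0],[0,0,0],[0,0,-6],[0,0,-6],[0,0,-5],[0,0,-5],[0,0,0],[0,0,0]]}';  python3 -c "
from h import *
snap('g')
locate('stand',take=False);locate('carton',take=False)
plan(439.5,337.5,10,19.6)"
```

```text
time: 12.23
ee_pos: [0.4825, 0.1901, 0.1929]
ee_rot: [-0.001, 0.722, 0.692, -0.002]
contact_force: [0.8, 0.0, -1.1]
gripper_width: 0.0398
time: 13.07
ee_pos: [0.4448, 0.3231, 0.1022]
ee_rot: [-0.001, 0.577, 0.817, -0.001]
contact_force: [-0.3, 0.8, 0.3]
gripper_width: 0.0397
stand [ 610.2 -251. ] yaw 88.4 err 0.584 ['top', 'side']
stand [439.4 337.8] yaw 110.1 err 0.131 ['side']
carton [505.1 -93.2] yaw -66.3 err 0.059 ['top', 'side']
carton [340.2  45.6] yaw 41.2 err 0.070 ['top', 'side']
carton [513.2  34.8] yaw 36.4 err 0.118 ['top', 'side']
carton [ 356.8 -137.5] yaw -79.5 err 0.127 ['top', 'side']
carton [468.7  63.2] yaw 147.5 err 1.000 ['top']
carton [ 240.5 -274.5] yaw 12.3 err 0.069 ['side']
carton [320.5 235.9] yaw -27.5 err 1.000 ['side']
t13.37 pos [445.6 324.  103.6] z [ 0. -0. -1.] yaw(y) 19.6 F [0.6 0.1 1.1] w39.8 q [-0.49  0.81 -0.37  1.89  0.54  0.53 -0.89]
rot [ 0.    0.01 -0.01] nrows 0.0  trans(after rot) [ 1.48 -0.12  9.36] nrows 2.3 (before rot) [ 1.48 -0.12  9.36]
```

View pics/g_side.png

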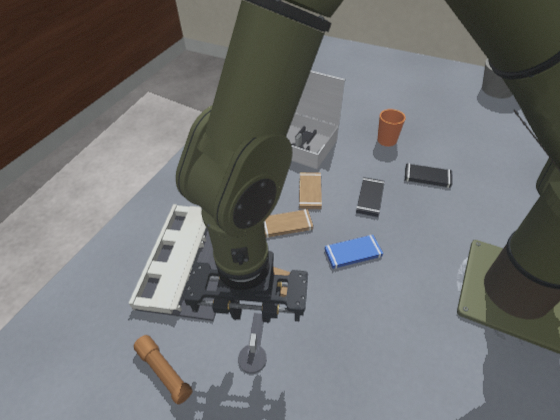

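```bash
python3 -m pendant '{"translation":[[0.8,0,0.5],[0.7,0,3],[0,0,3],[0,0,2.8],[0,0,0]],"delta_rot":[[0,0,0],[0,0,0],[0,0,0],[0,0,0],[0,0,0]]}'; python3 -m pendant '{"translation":[[0,0,0],[0,0,0],[0,0,0],[0,0,0],[0,0,0],[0,0,0],[0,0,0],[0,0,0]],"delta_rot":[[0,0,0],[0,0,0],[0,0,0],[0,0,0],[0,0,0],[0,0,0],[0,0,0],[0,0,0]]}' 1; python3 -m pendant '{"translation":[[0,0,-1],[0,0,-3],[0,0,-3],[0,0,-3],[0,0,0],[0,0,0]],"delta_rot":[[0,0,0],[0,0,0],[0,0,0],[0,0,0],[0,0,0],[0,0,0]]}'; python3 -c "
from h import *
snap('d')
plan(470,-240,120,-70)"
```

```text
time: 13.78
ee_pos: [0.4392, 0.3386, 0.007]
ee_rot: [-0.001, 0.576, 0.818, -0.001]
contact_force: [0.8, 0.8, 0.5]
gripper_width: 0.0399
time: 14.45
ee_pos: [0.4411, 0.3384, 0.0118]
ee_rot: [0.0, 0.576, 0.817, 0.001]
contact_force: [-0.1, -1.4, 6.8]
gripper_width: 0.0097
time: 14.95
ee_pos: [0.4415, 0.3387, 0.1126]
ee_rot: [0.0, 0.576, 0.817, 0.002]
contact_force: [-0.3, -0.6, -1.3]
gripper_width: 0.0098
t15.05 pos [440.3 337.4 110.3] z [-0.001 -0.001 -1.   ] yaw(y) 19.6 F [-0.6  0.3  0.1] w9.7 q [-0.51  0.81 -0.38  1.88  0.54  0.56 -0.91]
rot [-0.000e+00  8.000e-02  8.962e+01] nrows 12.5  trans(after rot) [-16.96  55.27  -0.97] nrows 13.9 (before rot) [-55.39 -16.59  -0.9 ]
```

View pics/d_side.png

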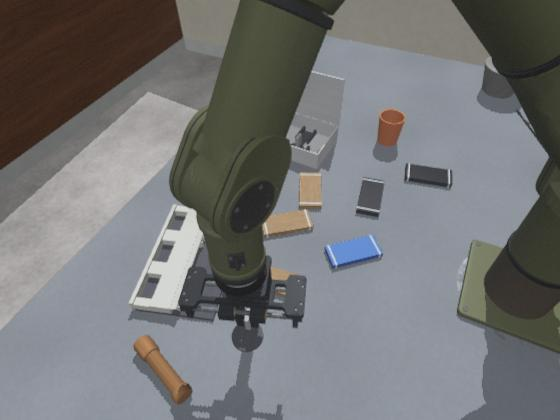

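```bash
python3 -m pendant '{"translation":[[-3.6,-1.1,0],[-3.6,-1.1,0],[-3.6,-1.1,0],[-3.6,-1.1,0],[-3.6,-1.1,0],[-3.6,-1.1,0],[-3.6,-1.1,0],[-3.6,-1.1,0],[-3.6,-1.1,0],[-3.6,-1.1,0],[-3.6,-1.1,0],[-3.6,-1.1,0]],"delta_rot":[[0,0,0],[0,0,0],[0,0,0],[0,0,0],[0,0,0],[0,0,0],[0,0,0],[0,0,0],[0,0,0],[0,0,0],[0,0,0],[0,0,0]]}'; python3 -m pendant '{"translation":[[0,0,0],[0,0,0],[0,0,0],[0,0,0],[0,0,0],[0,0,0],[0,0,0],[0,0,0],[0,0,0],[0,0,0],[0,0,0],[0,0,0]],"delta_rot":[[0,0,7],[0,0,7],[0,0,7],[0,0,7],[0,0,7],[0,0,7],[0,0,7],[0,0,7],[0,0,7],[0,0,7],[0,0,7],[0,0,7]]}';  python3 -c "
from h import *
plan(450,-235,40,-70)"
```

```text
time: 16.05
ee_pos: [0.4601, -0.1148, 0.1094]
ee_rot: [-0.001, 0.576, 0.817, -0.001]
contact_force: [0.5, 0.2, -1.0]
gripper_width: 0.0099
time: 17.05
ee_pos: [0.4604, -0.1129, 0.1095]
ee_rot: [-0.0, 0.976, 0.219, -0.001]
contact_force: [-0.5, -0.9, -0.4]
gripper_width: 0.0096
t17.05 pos [ 460.4 -112.9  109.5] z [-0.003  0.    -1.   ] yaw(y) -64.7 F [-0.5 -0.9 -0.4] w9.6 q [ 0.19  0.73 -0.08  2.12  0.19  0.3  -1.18]
rot [-0.06  0.15  5.3 ] nrows 0.7  trans(after rot) [-5.15 11.12  6.95] nrows 3.4 (before rot) [-6.14 10.6   6.95]
```

```bash
python3 -m pendant '{"translation":[[0,0,0],[-1.3,2.8,0],[-1.3,2.8,0],[-1.3,2.8,0],[-1.3,2.7,0],[0,0,3],[0,0,3],[0,0,2.5],[0,0,1],[0,0,0.3],[0,0,0]],"delta_rot":[[0,0,5.3],[0,0,0],[0,0,0],[0,0,0],[0,0,0],[0,0,0],[0,0,0],[0,0,0],[0,0,0],[0,0,0],[0,0,0]]}'; python3 -m pendant '{"translation":[[0,0,0],[0,0,0],[0,0,0],[0,0,0],[0,0,0],[0,0,-3],[0,0,-3],[0,0,0]],"delta_rot":[[0,0,0],[0,0,0],[0,0,0],[0,0,0],[0,0,0],[0,0,0],[0,0,0],[0,0,0]]}' 0.1;  python3 -c "
from h import *
snap('h')
locate('stand',take=False);
plan(450,-235,40,110)"
```

```text
time: 17.97
ee_pos: [0.4497, -0.2345, 0.0118]
ee_rot: [-0.001, 0.984, 0.177, -0.002]
contact_force: [-0.5, 0.5, -0.5]
gripper_width: 0.0099
time: 18.63
ee_pos: [0.4532, -0.2364, 0.0765]
ee_rot: [0.002, 0.984, 0.176, 0.003]
contact_force: [-0.3, -1.1, 0.1]
gripper_width: 0.0395
stand [ 610.3 -251.5] yaw 88.6 err 0.577 ['top', 'side']
stand [ 357.6 -263.5] yaw 194.0 err 0.800 ['top']
stand [ 446.3 -232.1] yaw 21.4 err 0.092 ['side']
t18.83 pos [ 450.8 -235.1   72.2] z [-0.001  0.    -1.   ] yaw(y) -69.7 F [-0.   0.1 -0.4] w39.8 q [ 0.45  0.82 -0.09  2.04  0.24  0.29 -1.06]
rot [-5.0000e-02 -3.0000e-02 -1.7967e+02] nrows 25.1  trans(after rot) [0.08 0.04 3.22] nrows 0.8 (before rot) [-0.07 -0.04  3.22]
```

View pics/h_side.png

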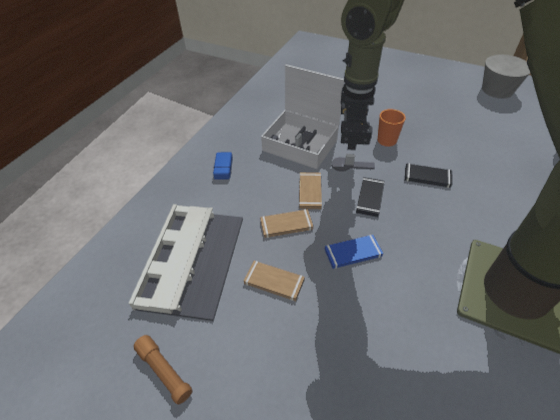

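```bash
python3 -m pendant '{"translation":[[0,0,0],[0,0,0],[0,0,0],[0,0,0],[0,0,0],[0,0,0],[0,0,0],[0,0,0],[0,0,0],[0,0,0],[0,0,0],[0,0,0]],"delta_rot":[[0,0,-7],[0,0,-7],[0,0,-7],[0,0,-7],[0,0,-7],[0,0,-7],[0,0,-7],[0,0,-7],[0,0,-7],[0,0,-7],[0,0,-7],[0,0,-7]]}'; python3 -m pendant '{"translation":[[0,0,0],[0,0,0],[0,0,0],[0,0,0],[0,0,0],[0,0,0],[0,0,0],[0,0,0],[0,0,0],[0,0,0],[0,0,0],[0,0,0]],"delta_rot":[[0,0,-7],[0,0,-7],[0,0,-7],[0,0,-7],[0,0,-7],[0,0,-7],[0,0,-7],[0,0,-7],[0,0,-7],[0,0,-7],[0,0,-7],[0,0,-7]]}';  python3 -c "
from h import *
plan(450,-235,11,110)"
```

```text
time: 19.83
ee_pos: [0.4504, -0.2348, 0.0714]
ee_rot: [-0.001, 0.611, 0.792, -0.0]
contact_force: [0.9, 0.0, 0.0]
gripper_width: 0.0399
time: 20.83
ee_pos: [0.4504, -0.2348, 0.0713]
ee_rot: [-0.001, -0.076, 0.997, 0.001]
contact_force: [-0.3, -0.1, -0.1]
gripper_width: 0.0396
t20.83 pos [ 450.4 -234.8   71.3] z [-0.002  0.002 -1.   ] yaw(y) 98.7 F [-0.3 -0.1 -0.1] w39.6 q [ 0.84  0.94 -0.78  2.02  1.1   0.68  1.04]
rot [  0.12  -0.09 -11.32] nrows 1.6  trans(after rot) [ 0.04 -0.01  6.03] nrows 1.4 (before rot) [ 0.03 -0.03  6.03]
```

```bash
python3 -m pendant '{"translation":[[0,0,0],[0,0,0],[0,0,3],[0,0,2.9],[0,0,0],[0,0,0]],"delta_rot":[[0,0,-5.6],[0,0,-5.7],[0,0,0],[0,0,0],[0,0,0],[0,0,0]]}'; python3 -m pendant '{"translation":[[0,0,0],[0,0,0],[0,0,0],[0,0,0],[0,0,0],[0,0,0],[0,0,0],[0,0,0]],"delta_rot":[[0,0,0],[0,0,0],[0,0,0],[0,0,0],[0,0,0],[0,0,0],[0,0,0],[0,0,0]]}' 1; python3 -m pendant '{"translation":[[0,0,-1],[0,0,-3],[0,0,-3],[0,0,-3],[0,0,0],[0,0,0]],"delta_rot":[[0,0,0],[0,0,0],[0,0,0],[0,0,0],[0,0,0],[0,0,0]]}'; python3 -c "
from h import *
snap('d')
plan(557.5,-266,110,-2.4)"
```

```text
time: 21.33
ee_pos: [0.4496, -0.2343, 0.012]
ee_rot: [-0.002, -0.171, 0.985, 0.001]
contact_force: [0.6, -0.1, 0.1]
gripper_width: 0.0397
time: 22.0
ee_pos: [0.4516, -0.2354, 0.0144]
ee_rot: [0.0, -0.171, 0.985, -0.0]
contact_force: [-0.2, -0.5, 6.1]
gripper_width: 0.0098
time: 22.5
ee_pos: [0.4519, -0.2357, 0.1148]
ee_rot: [0.001, -0.17, 0.985, -0.001]
contact_force: [-0.6, 0.1, -1.6]
gripper_width: 0.0096
t22.60 pos [ 450.3 -235.5  112.8] z [-0.002 -0.    -1.   ] yaw(y) 109.6 F [-0.1  1.  -2.2] w10.0 q [ 0.89  0.89 -0.86  2.    1.01  0.77  1.31]
rot [-8.0000e-02 -8.0000e-02  1.1201e+02] nrows 15.6  trans(after rot) [-2.59 10.84  0.28] nrows 2.7 (before rot) [-9.08 -6.47  0.26]
```

View pics/d_side.png

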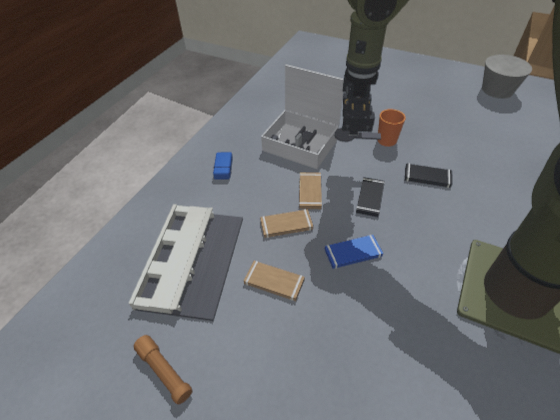

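```bash
python3 -m pendant '{"translation":[[0,0,0],[0,0,0],[0,0,0],[0,0,0],[0,0,0],[0,0,0],[0,0,0],[0,0,0],[0,0,0],[0,0,0],[0,0,0],[0,0,0]],"delta_rot":[[0,0,7],[0,0,7],[0,0,7],[0,0,7],[0,0,7],[0,0,7],[0,0,7],[0,0,7],[0,0,7],[0,0,7],[0,0,7],[0,0,7]]}'; python3 -m pendant '{"translation":[[0,0,0],[0,0,0],[0,0,0],[0,0,0],[-0.6,2.7,0],[-0.6,2.7,0],[-0.7,2.7,0],[-0.7,2.7,0],[0,0,0],[0,0,0]],"delta_rot":[[0,0,7],[0,0,7],[0,0,7],[0,0,7],[0,0,0],[0,0,0],[0,0,0],[0,0,0],[0,0,0],[0,0,0]]}';  python3 -c "
from h import *
snap('e')
plan(557.5,-266,35,-2.4)
for n,b in (('side',(250,70,380,180)),('top',(310,110,430,220))):
    im=np.load(f'pics/e_{n}.npy')[b[1]:b[3],b[0]:b[2],::-1]; cv2.imwrite(f'pics/e_{n}z.png',cv2.resize(im,None,fx=5,fy=5,interpolation=2))
"
```

```text
time: 23.6
ee_pos: [0.45, -0.235, 0.112]
ee_rot: [-0.002, 0.535, 0.845, -0.001]
contact_force: [0.8, 0.9, -0.8]
gripper_width: 0.0098
time: 24.43
ee_pos: [0.5579, -0.2654, 0.1116]
ee_rot: [-0.001, 0.722, 0.692, -0.001]
contact_force: [-1.2, 0.2, -0.7]
gripper_width: 0.0096
t24.53 pos [ 555.8 -265.1  112. ] z [-0.004  0.001 -1.   ] yaw(y) -2.3 F [ 1.1 -0.6 -0.5] w10.3 q [ 0.61  0.87 -0.44  1.68  0.53  0.71 -0.14]
rot [-0.25 -0.03  0.06] nrows 0.0  trans(after rot) [-0.08  0.17  7.7 ] nrows 1.8 (before rot) [-0.08  0.2   7.7 ]
```

View pics/e_sidez.png

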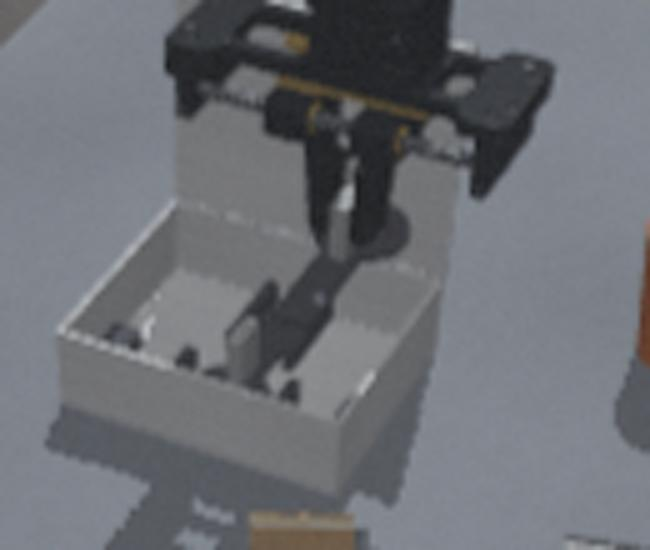

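View pics/e_topz.png

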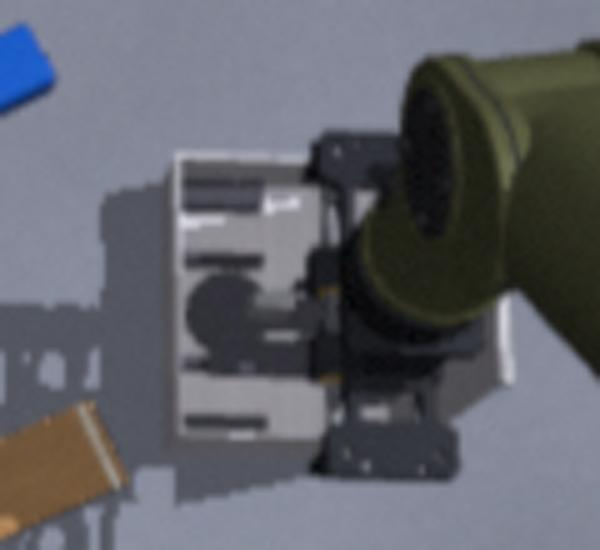

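```bash
python3 -m pendant '{"translation":[[0,0.2,3],[-0.1,0,3],[0,0,1.5],[0,0,0],[0,0,0]],"delta_rot":[[0,0,0],[0,0,0],[0,0,0],[0,0,0],[0,0,0]]}'; python3 -c "
from h import *
snap('e')
plan(557.5,-266,18,-2.4)
for n,b in (('side',(250,70,380,180)),('top',(310,110,430,220))):
    im=np.load(f'pics/e_{n}.npy')[b[1]:b[3],b[0]:b[2],::-1]; cv2.imwrite(f'pics/e_{n}z.png',cv2.resize(im,None,fx=5,fy=5,interpolation=2))
"
```

```text
time: 24.95
ee_pos: [0.5582, -0.2663, 0.0379]
ee_rot: [-0.001, 0.721, 0.692, -0.001]
contact_force: [-0.6, -1.0, -0.2]
gripper_width: 0.0096
t25.05 pos [ 560.3 -266.8   39.8] z [ 0.001 -0.    -1.   ] yaw(y) -2.4 F [-0.3  0.4 -0.1] w9.7 q [ 0.58  0.98 -0.38  1.7   0.59  0.58 -0.19]
rot [0.07 0.02 0.04] nrows 0.0  trans(after rot) [ 0.07 -0.28  2.18] nrows 0.5 (before rot) [ 0.07 -0.28  2.18]
```

View pics/e_sidez.png

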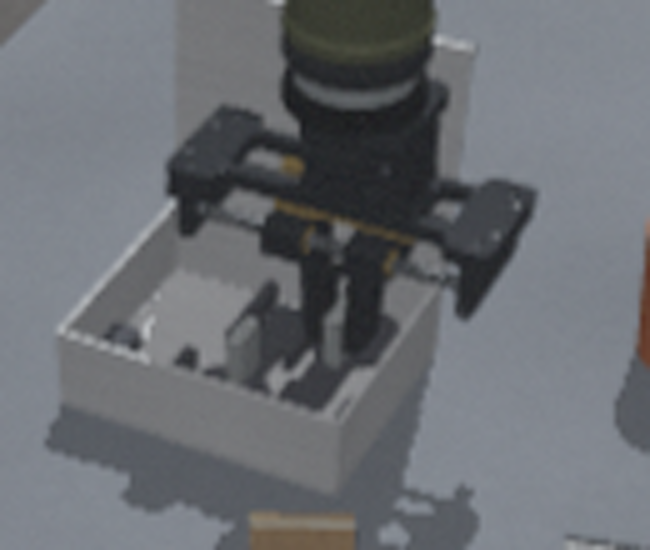

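View pics/e_topz.png

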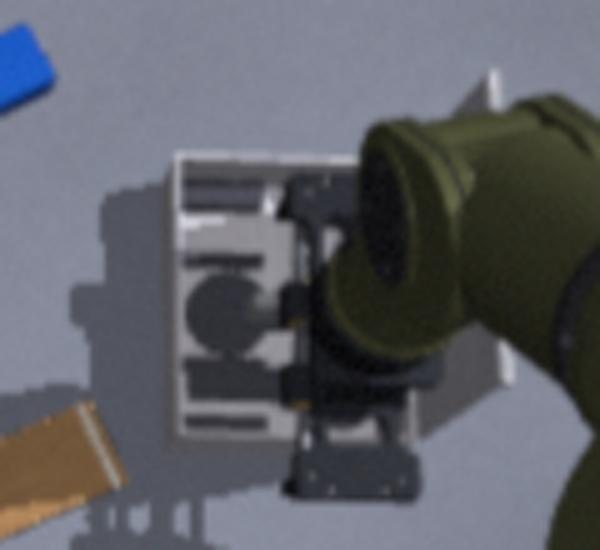

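```bash
python3 -m pendant '{"translation":[[0,-0.3,0.5],[0,0,0],[0,0,0],[0,0,0]],"delta_rot":[[0,0,0],[0,0,0],[0,0,0],[0,0,0]]}'; python3 -c "
from h import *
snap('e')
plan(557.5,-266,18,-2.4)
p=[.6083,-.2576,np.radians(-92.41)]
im=np.load('pics/e_top.npy')[110:220,310:430,::-1]; im=cv2.resize(im,None,fx=5,fy=5,interpolation=2)
for y,z in ((-.037,.018),(-.067,.018),(-.03,.018),(-.085,.018)):
    q=(proj('top',place(p,np.array([[-.068,y,z],[-.01,y,z]])))-[310,110]+.4)*5
    cv2.line(im,tuple(q[0].astype(int)),tuple(q[1].astype(int)),(0,255,0),1)
s,m=st(); t=s['ee_pos']; 
for y in (-11,11):
    a=np.radians(-92.4); c=[t[0],t[1],a]
    q=(proj('top',place(c,np.array([[-.07,y/1000,t[2]-.014+.005],[-.02,y/1000,t[2]-.014+.005]])))-[310,110]+.4)*5
    cv2.line(im,tuple(q[0].astype(int)),tuple(q[1].astype(int)),(0,0,255),1)
cv2.imwrite('pics/e_topz.png',im)
"
```

```text
time: 25.38
ee_pos: [0.5571, -0.2668, 0.0341]
ee_rot: [0.0, 0.722, 0.692, 0.0]
contact_force: [0.6, -1.2, -0.6]
gripper_width: 0.0094
t25.48 pos [ 557.2 -266.7   34. ] z [ 0.001 -0.    -1.   ] yaw(y) -2.4 F [-0.8  0.6 -0.5] w9.6 q [ 0.58  0.98 -0.37  1.71  0.6   0.57 -0.2 ]
rot [0.04 0.01 0.03] nrows 0.0  trans(after rot) [0.07 0.02 1.6 ] nrows 0.4 (before rot) [0.07 0.02 1.6 ]
t25.48 pos [ 557.2 -266.7   34. ] z [ 0.001 -0.    -1.   ] yaw(y) -2.4 F [-0.8  0.6 -0.5] w9.6 q [ 0.58  0.98 -0.37  1.71  0.6   0.57 -0.2 ]
```

View pics/e_topz.png

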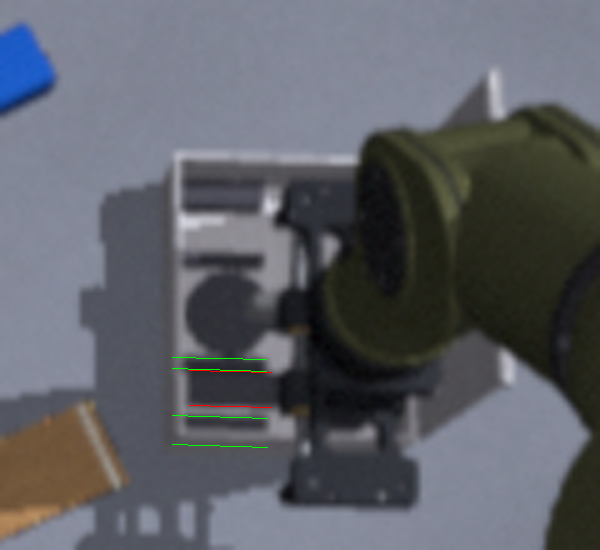

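```bash
python3 -m pendant '{"translation":[[0,0,0.6],[0,0,0.6],[0,0,0.4],[0,0,0],[0,0,0]],"delta_rot":[[0,0,0],[0,0,0],[0,0,0],[0,0,0],[0,0,0]]}'; python3 -m pendant '{"translation":[[0,0,0],[0,0,0],[0,0,0],[0,0,0]],"delta_rot":[[0,0,0],[0,0,0],[0,0,0],[0,0,0]]}' 0.3;  python3 -m pendant '{"translation":[[0,0,-2],[0,0,-4],[0,0,-4],[0,0,-4],[0,0,-4],[0,0,0]],"delta_rot":[[0,0,0],[0,0,0],[0,0,0],[0,0,0],[0,0,0],[0,0,0]]}' ; python3 -c "
from h import *
snap('f')
st()
for n,b in (('side',(250,70,380,180)),('top',(310,110,430,220))):
    im=np.load(f'pics/f_{n}.npy')[b[1]:b[3],b[0]:b[2],::-1]; cv2.imwrite(f'pics/f_{n}z.png',cv2.resize(im,None,fx=5,fy=5,interpolation=2))
"
```

```text
time: 25.9
ee_pos: [0.5568, -0.2666, 0.0179]
ee_rot: [-0.0, 0.722, 0.692, -0.0]
contact_force: [-1.9, -0.0, 7.4]
gripper_width: 0.0097
time: 26.23
ee_pos: [0.5569, -0.2666, 0.0173]
ee_rot: [-0.0, 0.722, 0.692, -0.0]
contact_force: [0.2, -0.4, 0.3]
gripper_width: 0.0307
time: 26.73
ee_pos: [0.5618, -0.2674, 0.2055]
ee_rot: [0.006, 0.722, 0.692, 0.003]
contact_force: [0.6, 0.1, -0.2]
gripper_width: 0.0311
t26.83 pos [ 557.9 -267.   199.2] z [ 0.003 -0.002 -1.   ] yaw(y) -2.4 F [-0.2 -0.4 -1.4] w31.2 q [ 0.65  0.76 -0.51  1.62  0.45  0.87 -0.08]
```

View pics/f_sidez.png

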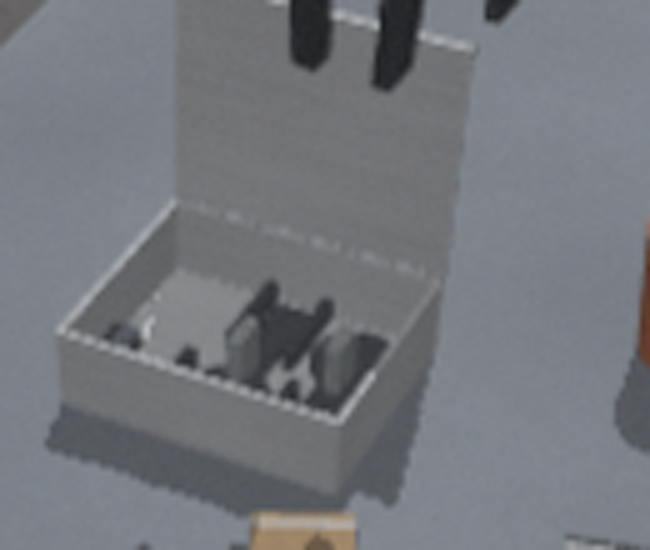

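View pics/f_topz.png

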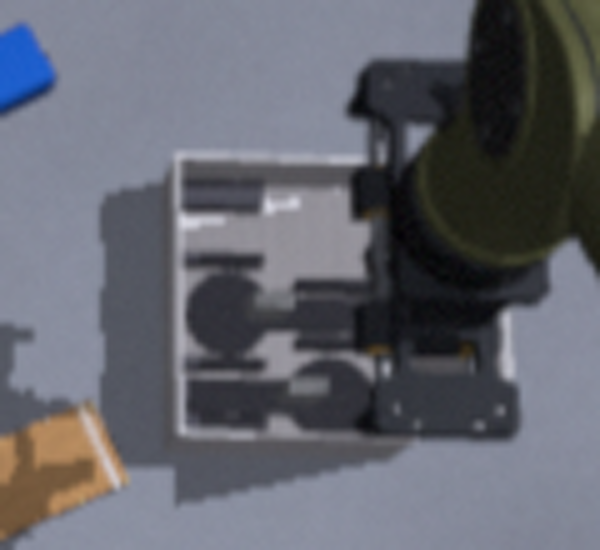

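```bash
python3 -m pendant '{"translation":[[0,0,-3],[0,0,-3],[-3,1.2,0],[-3,1.2,0],[-3.2,1.2,0],[-3.2,1.2,0],[0,0,0],[0,0,0]],"delta_rot":[[0,0,0],[0,0,0],[0,0,0],[0,0,0],[0,0,0],[0,0,0],[0,0,0],[0,0,0]]}' 1; python3 -c "
from h import *
snap('i')
plan(602.6,-392.5,172,-2.4)"
```

```text
time: 27.5
ee_pos: [0.5984, -0.3944, 0.2541]
ee_rot: [-0.002, 0.723, 0.691, -0.001]
contact_force: [0.0, 0.6, -0.7]
gripper_width: 0.0008
t27.60 pos [ 599.3 -390.9  255.6] z [-0.003  0.003 -1.   ] yaw(y) -2.3 F [-0.3  0.9  0.3] w0.8 q [ 0.75  0.85 -0.53  1.21  0.42  1.19  0.18]
rot [-0.17 -0.14  0.11] nrows 0.0  trans(after rot) [-0.15  0.34  8.36] nrows 2.0 (before rot) [-0.17  0.36  8.36]
```

View pics/i_side.png

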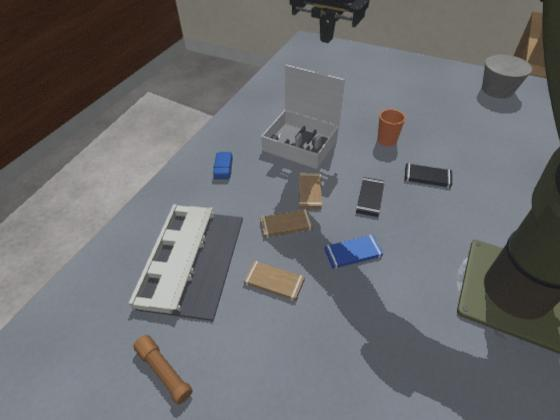

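```bash
python3 -m pendant '{"translation":[[0,0.3,3],[0,0,3],[0,0,2.3],[0,0,0],[2,0,0],[1.9,0,0],[1.8,0,0],[0,0,0]],"delta_rot":[[0,0,0],[0,0,0],[0,0,0],[0,0,0],[0,0,0],[0,0,0],[0,0,0],[0,0,0]]}' 1; python3 -m pendant '{"translation":[[1.2,0,0.1],[1.2,0,0.2],[1.2,0,0.4],[1,0,0.4],[1,0,0.6],[1,0,0.6],[0.9,0,0.8],[0.9,0,0.8],[0,0,0]],"delta_rot":[[0,0,0],[0,0,0],[0,0,0],[0,0,0],[0,0,0],[0,0,0],[0,0,0],[0,0,0],[0,0,0]]}' 1; python3 -c "
from h import *
snap('i')
s,m=st(); d=s['ee_pos'][:2]*1000-[608.3,-257.6]; print('tinx',d@[-.042,-.999])"
```

```text
time: 28.27
ee_pos: [0.6068, -0.3294, 0.1765]
ee_rot: [-0.001, 0.719, 0.695, 0.002]
contact_force: [0.1, 2.0, -0.3]
gripper_width: 0.0008
time: 29.02
ee_pos: [0.6077, -0.2482, 0.1334]
ee_rot: [-0.002, 0.72, 0.694, -0.0]
contact_force: [-0.1, 0.8, 0.4]
gripper_width: 0.0009
t29.12 pos [ 608.2 -251.2  134.8] z [-0.002  0.    -1.   ] yaw(y) -2.3 F [-0.4  0.5  0.2] w0.5 q [ 0.56  0.89 -0.46  1.53  0.49  0.84 -0.13]
tinx -6.390556207283689
```

View pics/i_side.png

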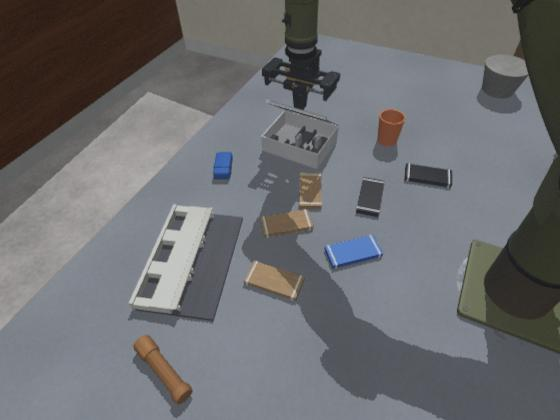

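```bash
python3 -m pendant '{"translation":[[0.9,0,1],[0.8,0,1.1],[0.5,0,1.2],[0.4,0,1.2],[0.2,0,1],[0.1,0,1],[0,0,0.6],[0,0,0.4],[0,0,0.4],[0,0,0]],"delta_rot":[[0,0,0],[0,0,0],[0,0,0],[0,0,0],[0,0,0],[0,0,0],[0,0,0],[0,0,0],[0,0,0],[0,0,0]]}' 1; python3 -c "
from h import *
snap('i')
s,m=st(); d=s['ee_pos'][:2]*1000-[608.3,-257.6]; print('tinx',d@[-.042,-.999])"
```

```text
time: 29.95
ee_pos: [0.6099, -0.2232, 0.0568]
ee_rot: [0.0, 0.722, 0.692, -0.0]
contact_force: [-0.6, -0.2, 1.1]
gripper_width: 0.0004
t30.05 pos [ 610.1 -223.3   56.8] z [ 0.001 -0.001 -1.   ] yaw(y) -2.4 F [ 0.   0.6 -0.2] w0.8 q [ 0.49  0.98 -0.4   1.6   0.55  0.68 -0.23]
tinx -34.34787666741008
```

View pics/i_side.png

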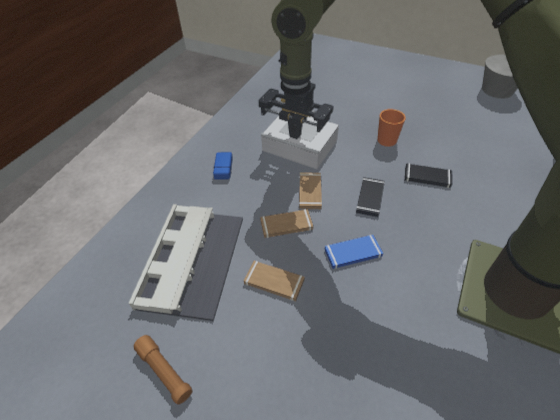

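```bash
python3 -m pendant '{"translation":[[0,0,0.2],[0,0,0.1],[0,0,0]],"delta_rot":[[0,0,0],[0,0,0],[0,0,0]]}' 1;  python3 -m pendant '{"translation":[[0,0,0.2],[0,0,0.1],[0,0,0]],"delta_rot":[[0,0,0],[0,0,0],[0,0,0]]}' 1; 
```

```text
time: 30.3
ee_pos: [0.6102, -0.2233, 0.0563]
ee_rot: [0.001, 0.722, 0.692, -0.0]
contact_force: [-5.3, 1.0, 16.5]
gripper_width: 0.0006
time: 30.55
ee_pos: [0.6103, -0.2233, 0.056]
ee_rot: [0.002, 0.722, 0.692, -0.0]
contact_force: [-10.0, 1.9, 35.7]
gripper_width: 0.0003
```

```bash
python3 -m pendant '{"translation":[[0,0,-3],[0,0,-4],[0,0,-3],[3.2,-1.2,0],[3.2,-1.2,0],[3.2,-1.2,0],[3.2,-1.2,0],[3.2,-1.2,0],[3.2,-1.2,0],[3.2,-1.2,0],[3.2,-1.2,0],[3.2,-1.2,0]],"delta_rot":[[0,0,0],[0,0,0],[0,0,0],[0,0,0],[0,0,0],[0,0,0],[0,0,0],[0,0,0],[0,0,0],[0,0,0],[0,0,0],[0,0,0]]}' -1;  python3 -c "
from h import *
snap('j')
plan(422.7,185.8,100,95)
locate('carton',take=False)
"
```

```text
time: 31.55
ee_pos: [0.5134, 0.0707, 0.1508]
ee_rot: [0.0, 0.722, 0.692, 0.0]
contact_force: [-0.6, 0.5, -0.4]
gripper_width: 0.0779
t31.65 pos [512.4  77.  151.3] z [ 0.001  0.005 -1.   ] yaw(y) -1.8 F [-0.1  0.4  0.5] w86.1 q [ 0.    0.71 -0.39  1.96  0.47  0.56 -0.74]
rot [  0.27  -0.19 -96.75] nrows 13.5  trans(after rot) [ 7.99 11.62  5.13] nrows 3.6 (before rot) [10.57 -9.3   5.18]
carton [469.8 190.8] yaw 4.9 err 0.057 ['top', 'side']
carton [340.1  46.7] yaw 41.3 err 0.081 ['top', 'side']
carton [ 240.6 -276.6] yaw 11.5 err 0.113 ['top', 'side']
carton [ 355.2 -135.8] yaw -80.6 err 0.045 ['side']
carton [493.7 -87.8] yaw -73.5 err 0.842 ['side']
carton [514.   35.5] yaw 37.1 err 0.048 ['side']
carton [766.8 -85.9] yaw -55.7 err 0.431 ['side']
```

View pics/j_side.png

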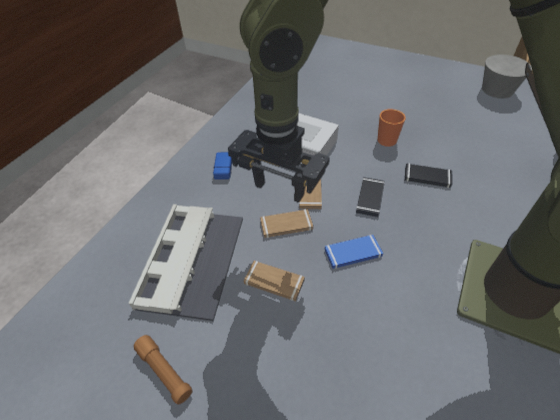

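```bash
python3 -m pendant '{"translation":[[0,0,0],[0,0,0],[0,0,0],[0,0,0],[0,0,0],[0,0,0],[0,0,0],[0,0,0],[0,0,0],[0,0,0],[0,0,0],[0,0,0]],"delta_rot":[[0,0,-7],[0,0,-7],[0,0,-7],[0,0,-7],[0,0,-7],[0,0,-7],[0,0,-7],[0,0,-7],[0,0,-7],[0,0,-7],[0,0,-7],[0,0,-7]]}'; python3 -m pendant '{"translation":[[0,0,0],[0,0,0],[2,2.9,1],[2,2.9,1],[2,2.9,2],[2,2.9,2],[0,0,2],[0,0,0],[0,0,0]],"delta_rot":[[0,0,-6.6],[0,0,-6.6],[0,0,0],[0,0,0],[0,0,0],[0,0,0],[0,0,0],[0,0,0],[0,0,0]]}'; python3 -c "
from h import *
plan(422.7,185.8,3,95)
"
```

```text
time: 32.75
ee_pos: [0.5146, 0.0667, 0.1503]
ee_rot: [0.0, 0.072, 0.997, -0.001]
contact_force: [-0.5, -0.1, -0.1]
gripper_width: 0.0881
time: 33.5
ee_pos: [0.4251, 0.1762, 0.07]
ee_rot: [-0.0, -0.041, 0.999, -0.002]
contact_force: [-0.3, -0.8, -0.0]
gripper_width: 0.0884
t33.50 pos [425.1 176.2  70. ] z [-0.001 -0.003 -1.   ] yaw(y) 94.7 F [-0.3 -0.8 -0. ] w88.4 q [-0.11  0.88 -0.64  2.16  1.18  0.52 -0.03]
rot [-0.17 -0.05 -0.3 ] nrows 0.0  trans(after rot) [0.15 0.97 6.7 ] nrows 1.6 (before rot) [0.15 0.99 6.7 ]
```

```bash
python3 -m pendant '{"translation":[[0.1,1,1],[0,0,2.5],[0,0,2.3],[0,0,0.8],[0,0,0],[0,0,0]],"delta_rot":[[0,0,-0.3],[0,0,0],[0,0,0],[0,0,0],[0,0,0],[0,0,0]]}'; python3 -c "
from h import *
st()"
python3 -m pendant '{"translation":[[0,0,0],[0,0,0],[0,0,0],[0,0,0],[0,0,0],[0,0,0],[0,0,0],[0,0,0]],"delta_rot":[[0,0,0],[0,0,0],[0,0,0],[0,0,0],[0,0,0],[0,0,0],[0,0,0],[0,0,0]]}' 1; python3 -c "
from h import *
snap('k'); plan(0,0,0,106.7)"
```

```text
time: 34.0
ee_pos: [0.4242, 0.1866, 0.0051]
ee_rot: [0.001, -0.043, 0.999, -0.0]
contact_force: [-0.4, 0.4, 0.9]
gripper_width: 0.0882
t34.00 pos [424.2 186.6   5.1] z [ 0.002 -0.001 -1.   ] yaw(y) 94.9 F [-0.4  0.4  0.9] w88.2 q [-0.19  0.99 -0.54  2.17  1.47  0.45 -0.3 ]
time: 34.67
ee_pos: [0.4228, 0.1881, 0.005]
ee_rot: [0.0, -0.045, 0.999, -0.0]
contact_force: [-0.3, -0.4, 5.0]
gripper_width: 0.0552
t34.77 pos [422.8 188.1   5. ] z [ 0.001 -0.    -1.   ] yaw(y) 95.1 F [-0.6 -0.4  6.4] w56.0 q [-0.19  1.   -0.54  2.17  1.47  0.45 -0.31]
rot [ -0.03   0.05 -11.56] nrows 1.6  trans(after rot) [45.9  -5.87  0.5 ] nrows 11.1 (before rot) [ 43.79 -14.95   0.46]
```

View pics/k_side.png

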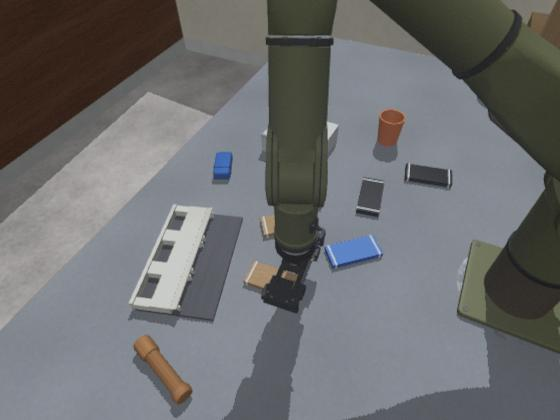

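```bash
python3 -m pendant '{"translation":[[0,0,-1],[0,0,-2],[0,0,-1.5],[0,0,0],[0,0,0],[0,0,0]],"delta_rot":[[0,0,0],[0,0,0],[0,0,0],[0,0,-5.8],[0,0,-5.8],[0,0,0]]}'; python3 -c "
from h import *
plan(511.6,266.7,40,106.7)"
```

```text
time: 35.27
ee_pos: [0.4225, 0.1881, 0.0497]
ee_rot: [-0.0, -0.147, 0.989, 0.0]
contact_force: [-0.8, 0.5, -1.7]
gripper_width: 0.0555
t35.27 pos [422.5 188.1  49.7] z [-0.  0. -1.] yaw(y) 106.9 F [-0.8  0.5 -1.7] w55.5 q [-0.14  0.92 -0.62  2.17  1.27  0.5   0.08]
rot [ 0.01 -0.    0.17] nrows 0.0  trans(after rot) [-10.8    4.96   0.97] nrows 2.9 (before rot) [-10.81   4.93   0.97]
```

```bash
python3 -m pendant '{"translation":[[-2.7,1.2,0],[-2.7,1.2,0],[-2.7,1.3,0.5],[-2.7,1.3,0.5],[0,0,0],[0,0,0]],"delta_rot":[[0,0,0.2],[0,0,0],[0,0,0],[0,0,0],[0,0,0],[0,0,0]]}'; python3 -c "
from h import *
snap('l'); s,m=st(); plan(511.6,266.7,20,106.7)
t=s['ee_pos']*1000
im=np.load('pics/l_top.npy')[110:230,130:270,::-1]; cv2.imwrite('pics/l_topz.png',cv2.resize(im,None,fx=5,fy=5,interpolation=2))
im=np.load('pics/l_side.npy')[195:325,120:300,::-1]; cv2.imwrite('pics/l_sidez.png',cv2.resize(im,None,fx=4,fy=4,interpolation=2))
"
```

```text
time: 35.77
ee_pos: [0.5119, 0.2679, 0.0388]
ee_rot: [-0.0, -0.142, 0.99, 0.0]
contact_force: [-0.7, -0.0, -0.8]
gripper_width: 0.0556
t35.87 pos [510.5 265.8  38.9] z [-0.002 -0.002 -1.   ] yaw(y) 106.5 F [-0.3  0.4 -1.2] w55.4 q [-0.17  1.02 -0.7   1.83  1.01  0.71  0.39]
t35.87 pos [510.5 265.8  38.9] z [-0.002 -0.002 -1.   ] yaw(y) 106.5 F [-0.3  0.4 -1.2] w55.4 q [-0.17  1.02 -0.7   1.83  1.01  0.71  0.39]
rot [-0.08 -0.14 -0.21] nrows 0.0  trans(after rot) [-0.13  0.05  1.89] nrows 0.5 (before rot) [-0.14  0.05  1.89]
```

View pics/l_sidez.png

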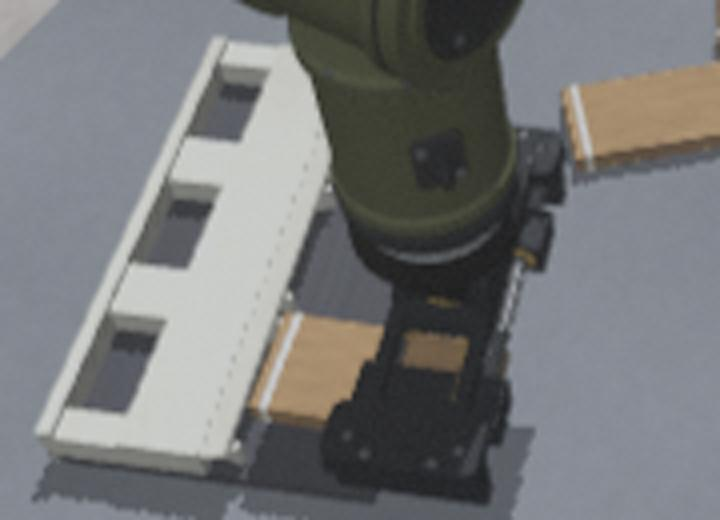

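View pics/l_topz.png

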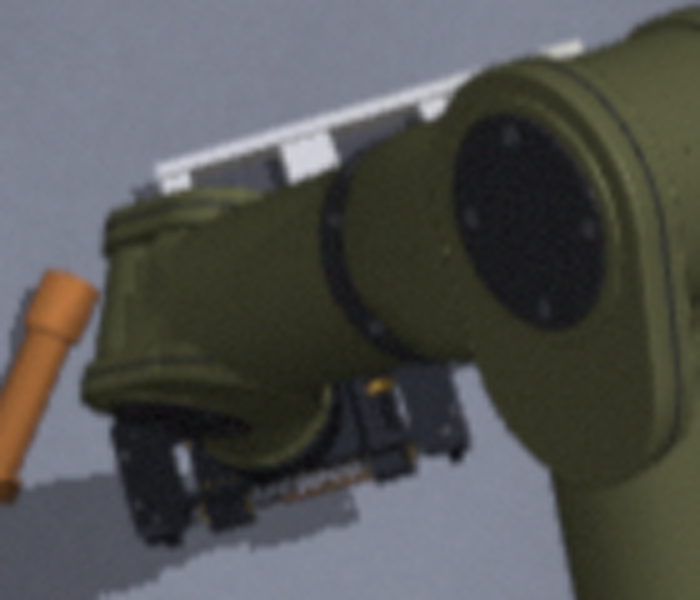

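```bash
python3 -m pendant '{"translation":[[-0.1,0.1,1],[0,0,1],[0,0,0.5],[0,0,0],[0,0,0]],"delta_rot":[[0,0,-0.2],[0,0,0],[0,0,0],[0,0,0],[0,0,0]]}'; python3 -c "
from h import *
snap('l'); s,m=st(); plan(511.6,266.7,13,106.7)
im=np.load('pics/l_side.npy')[195:325,120:300,::-1]; im=cv2.resize(im,None,fx=4,fy=4,interpolation=2)
p=[.6702,.2205,np.radians(16.7)]
for y in (.0605,.1195):
    q=(proj('side',place(p,np.array([[-.08,y,.022],[0.0,y,.022]])))-[120,195]+.4)*4
    cv2.line(im,tuple(q[0].astype(int)),tuple(q[1].astype(int)),(0,255,0),1)
cv2.imwrite('pics/l_sidez.png',im)
"
```

```text
time: 36.28
ee_pos: [0.512, 0.2677, 0.0141]
ee_rot: [-0.001, -0.145, 0.989, -0.0]
contact_force: [0.3, -1.2, -1.8]
gripper_width: 0.0554
t36.38 pos [512.3 268.2  14.6] z [-0. -0. -1.] yaw(y) 106.7 F [-0.   0.6 -1. ] w55.5 q [-0.19  1.06 -0.68  1.82  1.06  0.68  0.36]
t36.38 pos [512.3 268.2  14.6] z [-0. -0. -1.] yaw(y) 106.7 F [-0.   0.6 -1. ] w55.5 q [-0.19  1.06 -0.68  1.82  1.06  0.68  0.36]
rot [ 0.   -0.    0.03] nrows 0.0  trans(after rot) [ 0.11 -0.12  0.16] nrows 0.1 (before rot) [ 0.11 -0.12  0.16]
```

View pics/l_sidez.png

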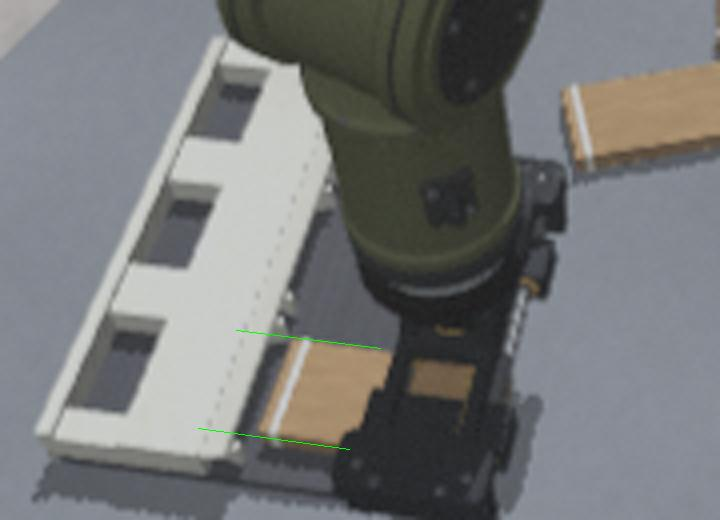

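```bash
python3 -m pendant '{"translation":[[0,-0.1,0.1],[-1.5,0,0],[-1.5,0,0],[-1,0,0],[0,0,0]],"delta_rot":[[0,0,0],[0,0,0],[0,0,0],[0,0,0],[0,0,0]]}';  python3 -m pendant '{"translation":[[-1.2,0,0],[-1.2,0,0],[-1.2,0,0],[0,0,0]],"delta_rot":[[0,0,0],[0,0,0],[0,0,0],[0,0,0]]}'; python3 -c "
from h import *
snap('l'); plan(609.3,296,13,106.7)
im=np.load('pics/l_side.npy')[195:325,120:300,::-1]; im=cv2.resize(im,None,fx=4,fy=4,interpolation=2)
cv2.imwrite('pics/l_sidez.png',im)
"
```

```text
time: 36.8
ee_pos: [0.553, 0.28, 0.0139]
ee_rot: [0.001, -0.145, 0.989, 0.001]
contact_force: [0.8, 1.3, -0.2]
gripper_width: 0.0555
time: 37.13
ee_pos: [0.5867, 0.2902, 0.0139]
ee_rot: [0.001, -0.145, 0.989, 0.001]
contact_force: [0.2, 1.0, -0.7]
gripper_width: 0.0553
t37.23 pos [584.8 289.4  13.6] z [-0.     0.001 -1.   ] yaw(y) 106.8 F [-0.   0.5 -0.9] w55.4 q [-0.16  1.13 -0.73  1.58  0.96  0.83  0.57]
rot [0.04 0.   0.05] nrows 0.0  trans(after rot) [-2.53 -0.07  0.06] nrows 0.6 (before rot) [-2.53 -0.07  0.06]
```

View pics/l_sidez.png

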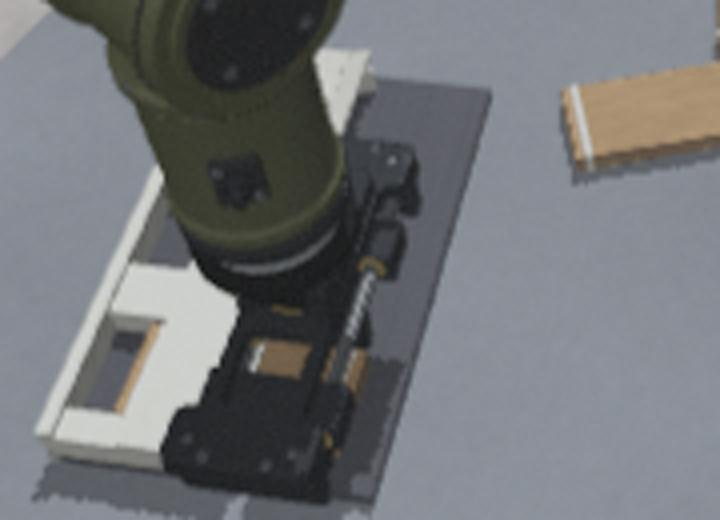

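```bash
python3 -m pendant '{"translation":[[-0.8,0,0],[-0.8,0,0],[-0.6,0,0],[0,0,0]],"delta_rot":[[0,0,0],[0,0,0],[0,0,0],[0,0,0]]}';  python3 -m pendant '{"translation":[[-0.2,0,0],[-0.2,0,0],[0,0,0]],"delta_rot":[[0,0,0],[0,0,0],[0,0,0]]}'; python3 -c "
from h import *
plan(609.3,296,13,106.7)"
```

```text
time: 37.57
ee_pos: [0.6065, 0.296, 0.0137]
ee_rot: [0.0, -0.146, 0.989, 0.0]
contact_force: [0.2, 1.8, -0.8]
gripper_width: 0.0557
time: 37.82
ee_pos: [0.6093, 0.2967, 0.0134]
ee_rot: [-0.001, -0.146, 0.989, -0.0]
contact_force: [-2.6, 0.7, -0.7]
gripper_width: 0.0556
t37.82 pos [609.3 296.7  13.4] z [-0.002 -0.    -1.   ] yaw(y) 106.8 F [-2.6  0.7 -0.7] w55.6 q [-0.16  1.15 -0.74  1.49  0.93  0.88  0.63]
rot [ 0.  -0.1  0.1] nrows 0.0  trans(after rot) [ 0.02 -0.06  0.04] nrows 0.0 (before rot) [ 0.02 -0.06  0.04]
```

```bash
python3 -m pendant '{"translation":[[-0.2,0,0],[0,0,0],[0,0,0]],"delta_rot":[[0,0,0],[0,0,0],[0,0,0]]}';python3 -m pendant '{"translation":[[-0.2,0,0],[0,0,0],[0,0,0]],"delta_rot":[[0,0,0],[0,0,0],[0,0,0]]}'; python3 -c "
from h import *
st()"
```

```text
time: 38.07
ee_pos: [0.6094, 0.2966, 0.0131]
ee_rot: [-0.003, -0.146, 0.989, -0.001]
contact_force: [-6.3, -0.2, 2.0]
gripper_width: 0.0555
time: 38.32
ee_pos: [0.6095, 0.2966, 0.0131]
ee_rot: [-0.004, -0.146, 0.989, -0.001]
contact_force: [-9.9, -2.5, 6.2]
gripper_width: 0.0559
t38.32 pos [609.5 296.6  13.1] z [-0.008 -0.004 -1.   ] yaw(y) 106.8 F [-9.9 -2.5  6.2] w55.9 q [-0.16  1.15 -0.75  1.48  0.92  0.89  0.64]
```

```bash
python3 -m pendant '{"translation":[[0.1,0,0],[0,0,0],[0,0,0],[0,0,0],[0,0,-2],[0,0,-3],[0,0,-3],[3,0,-2],[0,0,0]],"delta_rot":[[0,0,0],[0,0,0],[0,0,0],[0,0,0],[0,0,0],[0,0,0],[0,0,0],[0,0,0],[0,0,0]]}' -0.6; python3 -c "
from h import *
snap('m');locate('carton',take=False)
plan(476.7,6.4,110,127)
im=np.load('pics/m_side.npy')[195:325,120:300,::-1]; im=cv2.resize(im,None,fx=4,fy=4,interpolation=2)
cv2.imwrite('pics/m_sidez.png',im)
"
```

```text
time: 39.07
ee_pos: [0.5823, 0.2902, 0.1182]
ee_rot: [0.001, -0.147, 0.989, 0.001]
contact_force: [0.6, -0.1, 0.2]
gripper_width: 0.071
carton [504.8 -93.4] yaw -66.3 err 0.214 ['top', 'side']
carton [ 357.4 -137.5] yaw -79.3 err 0.107 ['top', 'side']
carton [ 240.4 -276.8] yaw 12.1 err 0.092 ['top', 'side']
carton [441.6 334.6] yaw 22.5 err 1.000 ['top', 'side']
carton [595.9 242.6] yaw -71.8 err 0.429 ['top']
carton [289.  168.7] yaw -7.4 err 1.000 ['top']
carton [339.2  46.2] yaw 41.9 err 0.056 ['side']
carton [513.7  35.7] yaw 36.6 err 0.071 ['side']
carton [ 603.9 -273.3] yaw -3.4 err 0.661 ['side']
t39.27 pos [585.6 288.3 113. ] z [ 0.001 -0.001 -1.   ] yaw(y) 106.7 F [ 0.4 -0.   0.2] w70.7 q [-0.13  1.   -0.81  1.56  0.84  0.96  0.65]
rot [ -0.05   0.03 -20.34] nrows 2.8  trans(after rot) [ 25.67 -15.96   0.3 ] nrows 7.2 (before rot) [ 18.52 -23.88   0.31]
```

View pics/m_sidez.png

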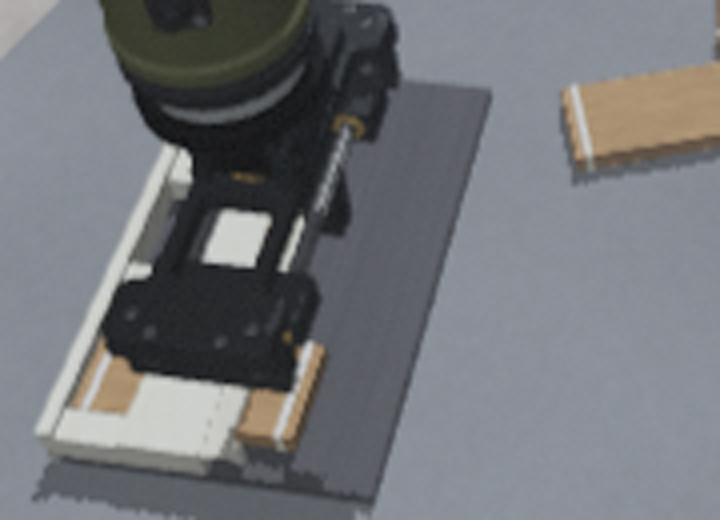

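```bash
python3 -m pendant '{"translation":[[2.3,-3,0],[2.3,-3,0],[2.3,-3,0],[2.3,-3,0],[2.3,-3,0],[2.3,-3,0],[2.3,-3,0],[2.3,-3,0],[0,0,0],[0,0,0],[0,0,0],[0,0,0]],"delta_rot":[[0,0,0],[0,0,0],[0,0,0],[0,0,0],[0,0,0],[0,0,0],[0,0,0],[0,0,0],[0,0,-6.8],[0,0,-6.8],[0,0,-6.8],[0,0,0]]}' -1; python3 -m pendant '{"translation":[[0,0,1],[0,0,2],[0,0,2],[0,0,0]],"delta_rot":[[0,0,0],[0,0,0],[0,0,0],[0,0,0]]}'; python3 -c "
from h import *
snap('m')
locate('carton',take=False)
plan(476.7,6.4,4,127)
"
```

```text
time: 40.27
ee_pos: [0.4781, 0.0055, 0.1125]
ee_rot: [-0.0, -0.319, 0.948, 0.001]
contact_force: [0.3, -0.1, 0.7]
gripper_width: 0.0878
time: 40.6
ee_pos: [0.4764, 0.0054, 0.0605]
ee_rot: [-0.002, -0.317, 0.949, 0.0]
contact_force: [-1.1, 0.5, -0.2]
gripper_width: 0.0881
carton [340.5  46. ] yaw 41.6 err 0.078 ['top', 'side']
carton [675.2  39.6] yaw -28.0 err 1.000 ['top']
carton [571.  282.7] yaw 17.9 err 0.990 ['top', 'side']
carton [  83.7 -274.9] yaw 2.0 err 1.000 ['top']
carton [ 355.8 -136.5] yaw -80.2 err 0.107 ['top', 'side']
carton [503.3 -95.8] yaw -62.3 err 0.931 ['top']
carton [ 358.  -412.4] yaw -16.8 err 0.761 ['top']
carton [ 238.1 -274. ] yaw 11.1 err 0.060 ['side']
carton [514.2  36.2] yaw 36.8 err 0.143 ['side']
t40.80 pos [478.1   6.4  64.1] z [ 0.001  0.    -1.   ] yaw(y) 127.1 F [0.2 0.5 0.2] w88.1 q [ 0.35  0.94 -0.77  2.11  1.21  0.64  0.91]
rot [-0.01  0.06  0.07] nrows 0.0  trans(after rot) [0.11 0.08 6.01] nrows 1.4 (before rot) [0.12 0.08 6.01]
```

View pics/m_side.png

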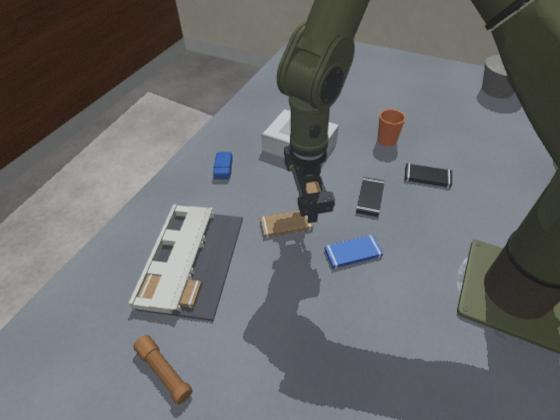

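```bash
python3 -m pendant '{"translation":[[0,0,-3],[0,0,-2.5],[0,0,0],[0,0,0],[0,0,0],[0,0,0],[0,0,0],[0,0,0],[0,0,0],[0,0,0],[0,0,0],[0,0,0]],"delta_rot":[[0,0,0],[0,0,0],[0,0,7],[0,0,7],[0,0,7],[0,0,7],[0,0,7],[0,0,7],[0,0,7],[0,0,7],[0,0,7],[0,0,7]]}'; python3 -m pendant '{"translation":[[0,0,0],[0,0,0],[0,0,0],[0,0,0],[0,0,0],[0,0,0],[0,0,0]],"delta_rot":[[0,0,7],[0,0,7],[0,0,7],[0,0,7],[0,0,5.4],[0,0,0],[0,0,0]]}' ; python3 -c "
from h import *
snap('n'); locate('carton',take=False)
plan(525.1,-137.4,50,23.7)"
```

```text
time: 41.8
ee_pos: [0.4781, 0.0064, 0.1198]
ee_rot: [0.001, 0.286, 0.958, 0.001]
contact_force: [0.1, 0.4, 1.0]
gripper_width: 0.0878
time: 42.38
ee_pos: [0.4779, 0.0063, 0.1195]
ee_rot: [0.001, 0.545, 0.838, 0.001]
contact_force: [-0.1, -0.1, 0.5]
gripper_width: 0.0884
carton [493.9 353.4] yaw -20.7 err 1.000 ['top', 'side']
carton [512.8  35.8] yaw 38.1 err 0.571 ['top', 'side']
carton [ 238.9 -276.7] yaw 11.2 err 0.128 ['top', 'side']
carton [340.   45.5] yaw 41.3 err 0.062 ['top', 'side']
carton [ 557.9 -136.6] yaw 2.4 err 1.007 ['top', 'side']
carton [319.5  -5.6] yaw -0.0 err 1.000 ['top']
carton [ 354.9 -135.3] yaw -80.4 err 0.135 ['side']
t42.58 pos [477.5   6.1 118.8] z [ 0.  0. -1.] yaw(y) 23.8 F [ 0.1  0.1 -0.3] w88.1 q [ 0.14  0.74 -0.41  2.1   0.68  0.43 -0.38]
rot [ 0.03 -0.01  0.1 ] nrows 0.0  trans(after rot) [-15.05  -1.41   6.88] nrows 4.0 (before rot) [-15.05  -1.44   6.88]
```

```bash
python3 -m pendant '{"translation":[[-3,-0.3,0],[-3,-0.3,0],[-3,-0.3,0],[-3,-0.3,1],[-3,-0.2,2],[0,0,2],[0,0,0],[0,0,0]],"delta_rot":[[0,0,0],[0,0,0],[0,0,0],[0,0,0],[0,0,0],[0,0,0],[0,0,0],[0,0,0]]}' -1;  python3 -c "
from h import *
snap('n'); locate('carton',take=False)
plan(525.1,-137.4,4,23.7)
for n,b in (('side',(240,130,370,230)),('top',(270,140,390,240))):
    im=np.load(f'pics/n_{n}.npy')[b[1]:b[3],b[0]:b[2],::-1]; cv2.imwrite(f'pics/n_{n}z.png',cv2.resize(im,None,fx=5,fy=5,interpolation=2))
"
```

```text
time: 43.25
ee_pos: [0.5241, -0.1362, 0.068]
ee_rot: [-0.001, 0.546, 0.838, -0.0]
contact_force: [-0.5, 0.1, -0.1]
gripper_width: 0.0884
carton [513.9  34.6] yaw 36.6 err 0.065 ['top', 'side']
carton [473.6 379. ] yaw -5.6 err 1.000 ['top', 'side']
carton [504.4 -91. ] yaw -65.9 err 0.107 ['top', 'side']
carton [340.   45.9] yaw 41.8 err 0.065 ['top', 'side']
carton [ 356.7 -136.9] yaw -80.7 err 0.076 ['top', 'side']
carton [571.4 452.8] yaw -7.9 err 0.757 ['top']
carton [ 240.1 -274.2] yaw 11.2 err 0.056 ['side']
carton [656.5 245.6] yaw -126.4 err 0.831 ['side']
t43.45 pos [ 525.6 -135.6   69.8] z [ 0.002  0.001 -1.   ] yaw(y) 23.9 F [-0.2 -0.2 -1.7] w88.1 q [ 0.42  0.87 -0.42  1.93  0.73  0.49 -0.12]
rot [0.1  0.01 0.17] nrows 0.0  trans(after rot) [-0.15 -0.12  6.58] nrows 1.6 (before rot) [-0.15 -0.13  6.58]
```

View pics/n_sidez.png

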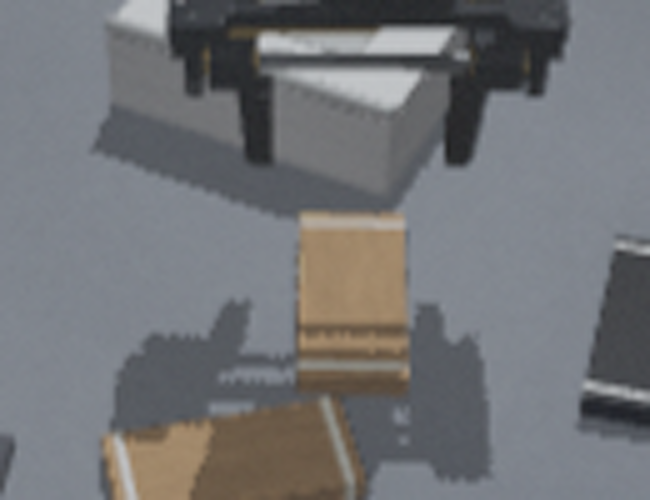

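View pics/n_topz.png

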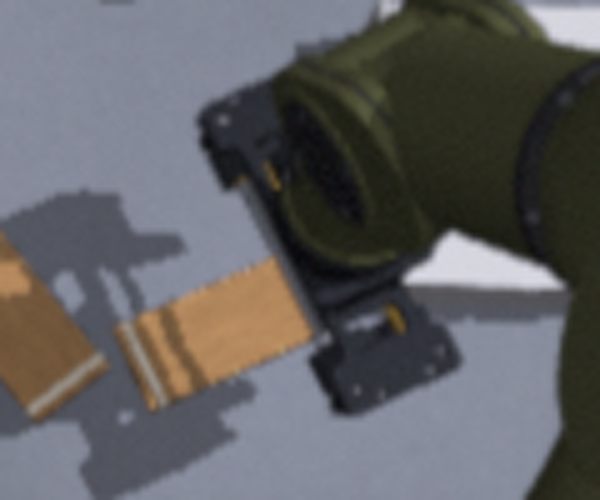

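```bash
python3 -m pendant '{"translation":[[-0.1,-0.1,1],[0,0,2.5],[0,0,2.3],[0,0,0.7],[0,0,0],[0,0,0]],"delta_rot":[[0,0,0],[0,0,0],[0,0,0],[0,0,0],[0,0,0],[0,0,0]]}'; python3 -m pendant '{"translation":[[0,0,0],[0,0,0],[0,0,0],[0,0,0],[0,0,0],[0,0,0],[0,0,0],[0,0,0]],"delta_rot":[[0,0,0],[0,0,0],[0,0,0],[0,0,0],[0,0,0],[0,0,0],[0,0,0],[0,0,0]]}' 1;  python3 -m pendant '{"translation":[[0,0,-1],[0,0,-3],[0,0,-3],[0,0,-2],[0,0,0],[0,0,0]],"delta_rot":[[0,0,0],[0,0,0],[0,0,0],[0,0,0],[0,0,0],[0,0,0]]}'; python3 -c "
from h import *
snap('k'); 
c=np.array([671.5,220.7]);u=np.array([.958,.287]);v=np.array([-.287,.958])
t=c-140*u-90*v; print(t); plan(*t,60,-73.3)"
```

```text
time: 43.95
ee_pos: [0.5245, -0.1379, 0.0038]
ee_rot: [-0.0, 0.546, 0.838, -0.0]
contact_force: [1.0, -0.3, -0.1]
gripper_width: 0.0882
time: 44.62
ee_pos: [0.5248, -0.1384, 0.004]
ee_rot: [0.0, 0.547, 0.837, 0.0]
contact_force: [-0.2, 0.4, 5.2]
gripper_width: 0.0557
time: 45.12
ee_pos: [0.5248, -0.1386, 0.0946]
ee_rot: [0.001, 0.547, 0.837, 0.0]
contact_force: [0.3, 0.0, -1.4]
gripper_width: 0.0554
[563.21  94.3 ]
t45.22 pos [ 523.6 -138.5   92.9] z [-0.002 -0.    -1.   ] yaw(y) 23.7 F [-0.1  1.  -2.3] w55.0 q [ 0.45  0.84 -0.47  1.92  0.7   0.55 -0.09]
rot [-1.000e-01  6.000e-02  9.702e+01] nrows 13.6  trans(after rot) [ 10.48 -21.16   3.29] nrows 5.7 (before rot) [19.72 13.    3.28]
```

View pics/k_side.png

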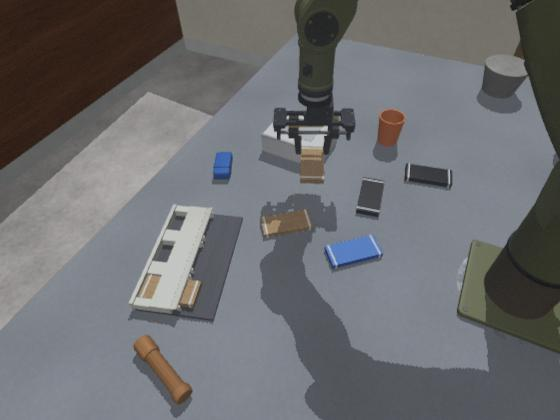

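```bash
python3 -m pendant '{"translation":[[0,0,0],[0,0,0],[0,0,0],[0,0,0],[0,0,0],[0,0,0],[0,0,0],[0,0,0],[0,0,0],[0,0,0],[0,0,0],[0,0,0]],"delta_rot":[[0,0,7],[0,0,7],[0,0,7],[0,0,7],[0,0,7],[0,0,7],[0,0,7],[0,0,7],[0,0,7],[0,0,7],[0,0,7],[0,0,7]]}';  python3 -m pendant '{"translation":[[0,0,0],[0,0,0],[1.5,-3,0],[1.5,-3,0],[1.5,-3,0],[1.5,-3,0],[1.5,-3,0],[1.5,-3,0],[1.5,-3.2,0],[0,0,0],[0,0,0]],"delta_rot":[[0,0,6.5],[0,0,6.5],[0,0,0],[0,0,0],[0,0,0],[0,0,0],[0,0,0],[0,0,0],[0,0,0],[0,0,0],[0,0,0]]}'; python3 -c "
from h import *
snap('l');  plan(563.2,94.3,14,-73.3)"
```

```text
time: 46.22
ee_pos: [0.5233, -0.1381, 0.0921]
ee_rot: [-0.0, 0.967, 0.254, -0.002]
contact_force: [-1.5, 0.7, -1.8]
gripper_width: 0.0556
time: 47.13
ee_pos: [0.5629, 0.0984, 0.0921]
ee_rot: [-0.0, 0.989, 0.148, -0.001]
contact_force: [0.2, -1.6, -0.5]
gripper_width: 0.0558
t47.23 pos [562.9  93.7  92.5] z [-0.002 -0.002 -1.   ] yaw(y) -73.3 F [ 0.3 -0.  -1.5] w55.6 q [-0.26  0.83  0.02  1.85 -0.02  0.46 -1.5 ]
rot [0.08 0.17 0.01] nrows 0.0  trans(after rot) [ 0.04 -0.05  7.85] nrows 1.9 (before rot) [ 0.07 -0.06  7.85]
```

View pics/l_side.png

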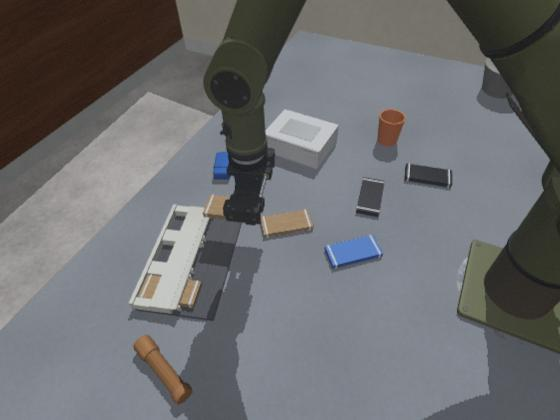

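```bash
python3 -m pendant '{"translation":[[0,0,3],[0,0,2.5],[0,0,1.9],[0,0,0],[0,0,0]],"delta_rot":[[0,0,0],[0,0,0],[0,0,0],[0,0,0],[0,0,0]]}'; python3 -c "
from h import *
snap('l'); s,m=st(); plan(575.6,98,17.5,-73.3)
im=np.load('pics/l_side.npy')[165:295,150:310,::-1]; im=cv2.resize(im,None,fx=4,fy=4,interpolation=2)
p=[.6702,.2205,np.radians(16.7)]
for y in (-.0605,-.1195):
    q=(proj('side',place(p,np.array([[-.08,y,.028],[0.0,y,.028]])))-[150,165]+.4)*4
    cv2.line(im,tuple(q[0].astype(int)),tuple(q[1].astype(int)),(0,255,0),1)
cv2.imwrite('pics/l_sidez.png',im)
"
```

```text
time: 47.65
ee_pos: [0.5631, 0.0927, 0.0189]
ee_rot: [0.001, 0.99, 0.144, -0.001]
contact_force: [0.0, 0.4, -1.3]
gripper_width: 0.0557
t47.75 pos [564.1  93.7  20.3] z [ 0.    -0.001 -1.   ] yaw(y) -73.4 F [-0.3  1.   0.2] w55.8 q [-0.25  0.95  0.01  1.86 -0.02  0.33 -1.5 ]
t47.75 pos [564.1  93.7  20.3] z [ 0.    -0.001 -1.   ] yaw(y) -73.4 F [-0.3  1.   0.2] w55.8 q [-0.25  0.95  0.01  1.86 -0.02  0.33 -1.5 ]
rot [ 0.05  0.   -0.06] nrows 0.0  trans(after rot) [ 1.22 -0.08  0.28] nrows 0.3 (before rot) [ 1.22 -0.08  0.28]
```

View pics/l_sidez.png

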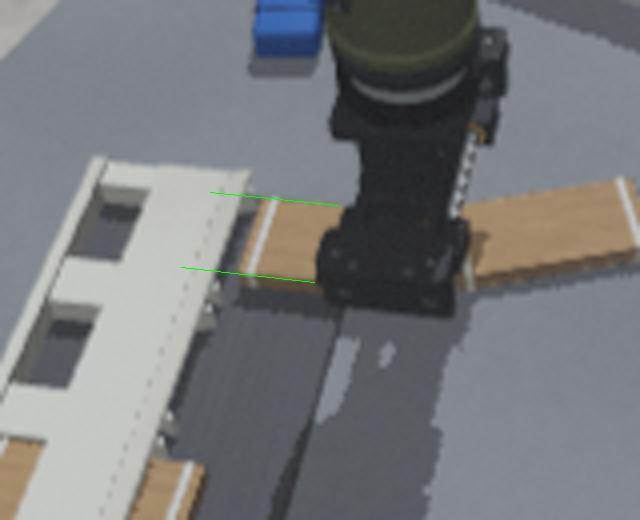

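```bash
python3 -m pendant '{"translation":[[0.6,-0.1,0.1],[0.6,0,0.1],[0,0,0],[0,0,0.4],[0,0,0.2],[0,0,0]],"delta_rot":[[0,0,0],[0,0,0],[0,0,0],[0,0,0],[0,0,0],[0,0,0]]}'; python3 -m pendant '{"translation":[[1,0,0],[1,0,0],[1,0,0],[0,0,0]],"delta_rot":[[0,0,0],[0,0,0],[0,0,0],[0,0,0]]}'; python3 -c "
from h import *
plan(660.9,123.6,12.5,-73.3)"
```

```text
time: 48.25
ee_pos: [0.5759, 0.0996, 0.0116]
ee_rot: [-0.0, 0.989, 0.145, 0.001]
contact_force: [1.2, 1.0, 1.4]
gripper_width: 0.0559
time: 48.58
ee_pos: [0.6057, 0.1086, 0.0118]
ee_rot: [-0.0, 0.989, 0.146, 0.001]
contact_force: [0.8, 0.7, 0.9]
gripper_width: 0.0556
t48.58 pos [605.7 108.6  11.8] z [ 0.003  0.001 -1.   ] yaw(y) -73.3 F [0.8 0.7 0.9] w55.6 q [-0.26  1.    0.01  1.73 -0.03  0.41 -1.51]
rot [ 0.01 -0.15  0.05] nrows 0.0  trans(after rot) [ 5.72  0.15 -0.07] nrows 1.4 (before rot) [ 5.72  0.15 -0.06]
```

```bash
python3 -m pendant '{"translation":[[1,0.1,-0.05],[1,0,0],[1,0,0],[0,0,0]],"delta_rot":[[0,0,0],[0,0,0],[0,0,0],[0,0,0]]}'; python3 -m pendant '{"translation":[[0.9,0,0],[0.8,0,0],[0.6,0,0],[0,0,0]],"delta_rot":[[0,0,0],[0,0,0],[0,0,0],[0,0,0]]}';  python3 -c "
from h import *
plan(660.9,123.6,12.5,-73.3)"
```

```text
time: 48.92
ee_pos: [0.6341, 0.1161, 0.0121]
ee_rot: [-0.0, 0.989, 0.146, 0.001]
contact_force: [1.6, 0.7, 0.3]
gripper_width: 0.0554
time: 49.25
ee_pos: [0.6554, 0.1225, 0.0121]
ee_rot: [-0.0, 0.989, 0.146, 0.0]
contact_force: [1.4, 0.1, 0.4]
gripper_width: 0.0554
t49.25 pos [655.4 122.5  12.1] z [ 0.001  0.    -1.   ] yaw(y) -73.3 F [1.4 0.1 0.4] w55.4 q [-0.26  1.04  0.02  1.56 -0.03  0.55 -1.51]
rot [ 0.   -0.05  0.04] nrows 0.0  trans(after rot) [ 0.56  0.06 -0.04] nrows 0.1 (before rot) [ 0.56  0.06 -0.04]
```

```bash
python3 -m pendant '{"translation":[[0.4,0,0],[0.3,0,0],[0,0,0]],"delta_rot":[[0,0,0],[0,0,0],[0,0,0]]}'; python3 -m pendant '{"translation":[[0.2,0,0],[0.1,0,0],[0,0,0]],"delta_rot":[[0,0,0],[0,0,0],[0,0,0]]}';  python3 -c "
from h import *
plan(660.9,123.6,12.5,-73.3)"
```

```text
time: 49.5
ee_pos: [0.6611, 0.1241, 0.0119]
ee_rot: [0.0, 0.989, 0.146, -0.001]
contact_force: [-1.2, 0.0, 1.3]
gripper_width: 0.0557
time: 49.75
ee_pos: [0.6612, 0.124, 0.0115]
ee_rot: [0.001, 0.989, 0.145, -0.004]
contact_force: [-6.0, -2.7, 5.3]
gripper_width: 0.0557
t49.75 pos [661.2 124.   11.5] z [-0.007 -0.002 -1.   ] yaw(y) -73.3 F [-6.  -2.7  5.3] w55.7 q [-0.26  1.05  0.02  1.53 -0.03  0.57 -1.51]
rot [0.   0.43 0.02] nrows 0.1  trans(after rot) [-0.04  0.03 -0.1 ] nrows 0.0 (before rot) [-0.04  0.03 -0.1 ]
```

```bash
python3 -m pendant '{"translation":[[0.2,0,0],[0,0,0],[0,0,0]],"delta_rot":[[0,0,0],[0,0,0],[0,0,0]]}'; python3 -m pendant '{"translation":[[-0.3,0,0],[0,0,0],[0,0,0],[0,0,0],[0,0,-2],[0,0,-3],[0,0,-3],[-3,0,-2],[-3.5,0,0],[-3.5,0,0],[0,0,0]],"delta_rot":[[0,0,0],[0,0,0],[0,0,0],[0,0,0],[0,0,0],[0,0,0],[0,0,0],[0,0,0],[0,0,0],[0,0,0],[0,0,0]]}' -0.6; python3 -c "
from h import *
snap('m');locate('carton',take=False)
plan(476.7,6.4,70,-53)
im=np.load('pics/m_side.npy')[165:325,120:310,::-1]; im=cv2.resize(im,None,fx=4,fy=4,interpolation=2)[:600]
cv2.imwrite('pics/m_sidez.png',im)
"
```

```text
time: 50.0
ee_pos: [0.6614, 0.124, 0.0113]
ee_rot: [0.001, 0.989, 0.145, -0.006]
contact_force: [-8.8, -3.3, 6.0]
gripper_width: 0.0556
time: 50.92
ee_pos: [0.5577, 0.0926, 0.1116]
ee_rot: [0.001, 0.989, 0.145, -0.007]
contact_force: [-2.2, 0.4, -0.9]
gripper_width: 0.0701
carton [ 240.9 -275.3] yaw 11.6 err 0.094 ['top', 'side']
carton [562.9 -13.3] yaw -3.8 err 1.448 ['top']
carton [571.7 284. ] yaw 16.8 err 0.947 ['top', 'side']
carton [ 356.5 -136.2] yaw -80.1 err 0.095 ['top', 'side']
carton [544.8  21.1] yaw 38.5 err 0.204 ['side']
carton [338.9  47. ] yaw 41.6 err 0.060 ['side']
carton [644.1 149.8] yaw -72.8 err 1.380 ['side']
t51.12 pos [569.9  96.9 112.5] z [ 0.003  0.001 -1.   ] yaw(y) -73.3 F [ 0.5 -0.7  0.8] w70.6 q [-0.26  0.8   0.02  1.82 -0.03  0.51 -1.5 ]
rot [  0.03  -0.19 -20.25] nrows 2.8  trans(after rot) [-12.89   1.62   4.25] nrows 3.3 (before rot) [-11.54   5.98   4.21]
```

View pics/m_sidez.png

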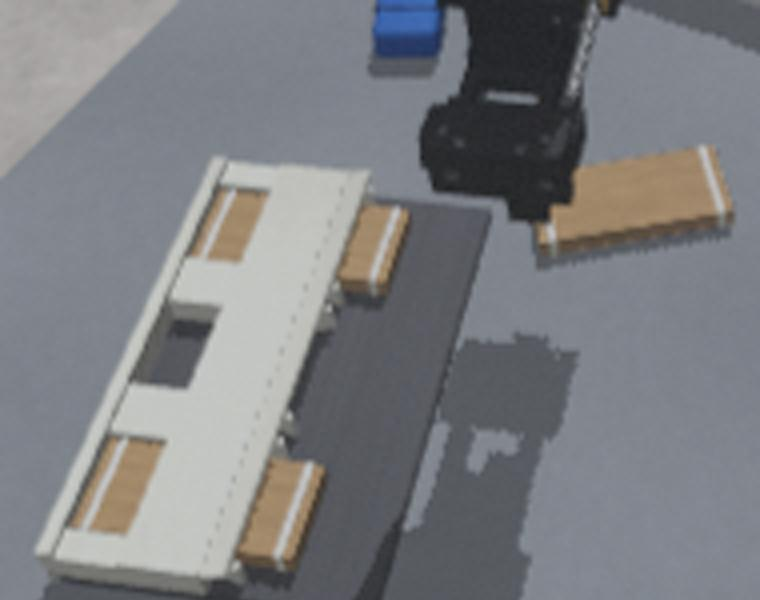

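```bash
python3 -m pendant '{"translation":[[-2.5,3,0],[-2.5,3,0],[-2.5,3,0],[-2.5,3,0],[0,0,0],[0,0,0],[0,0,0],[0,0,0],[0,0,0]],"delta_rot":[[0,0,0],[0,0,0],[0,0,0],[0,0,0],[0,0,-6.5],[0,0,-6.5],[0,0,-6.2],[0,0,0],[0,0,0]]}' -1; python3 -c "
from h import *
snap('m');locate('carton',take=False)
plan(508.4,-8.9,40,-52)
"
```

```text
time: 51.87
ee_pos: [0.5084, -0.0474, 0.112]
ee_rot: [0.0, 0.952, 0.307, 0.001]
contact_force: [-0.2, 0.2, 0.5]
gripper_width: 0.0883
carton [339.5  45.4] yaw 41.4 err 0.059 ['top', 'side']
carton [538.9  21.9] yaw 24.7 err 0.745 ['top']
carton [ 240.7 -276. ] yaw 11.5 err 0.083 ['top', 'side']
carton [571.5 282.3] yaw 17.3 err 0.984 ['top', 'side']
carton [771.1 258. ] yaw -151.4 err 1.000 ['top']
carton [650.6 150.6] yaw -52.4 err 1.195 ['side']
carton [544.6  20.8] yaw 36.4 err 0.046 ['side']
carton [ 354.8 -136.3] yaw -80.6 err 0.043 ['side']
t52.07 pos [507.1 -47.4 112. ] z [ 0.001 -0.    -1.   ] yaw(y) -54.1 F [0.  0.1 0.7] w87.9 q [ 0.06  0.75 -0.1   2.02  0.18  0.38 -1.12]
rot [ 0.03 -0.02 -2.13] nrows 0.3  trans(after rot) [ 2.47 -2.95  7.2 ] nrows 2.0 (before rot) [ 2.35 -3.04  7.2 ]
```

View pics/m_side.png

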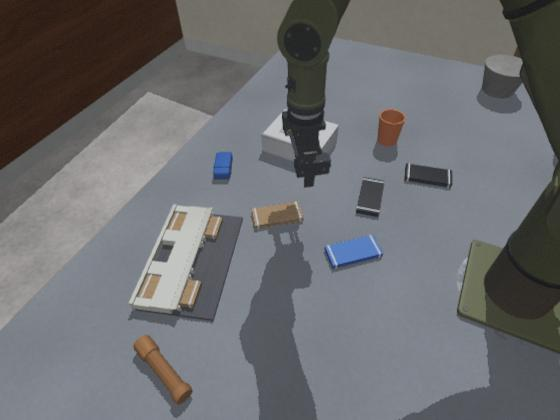

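```bash
python3 -m pendant '{"translation":[[1.2,-1.6,1],[1.2,-1.5,2],[0,0,3],[0,0,0],[0,0,0]],"delta_rot":[[0,0,-0.9],[0,0,0],[0,0,0],[0,0,0],[0,0,0]]}' -1; python3 -c "
from h import *
snap('m');locate('carton',take=False)
plan(507.1,-8.3,4,-53.2)
"
```

```text
time: 52.48
ee_pos: [0.5065, -0.0085, 0.0514]
ee_rot: [-0.0, 0.949, 0.316, -0.002]
contact_force: [0.3, -0.8, -0.6]
gripper_width: 0.088
carton [339.8  42.7] yaw 45.0 err 0.528 ['top']
carton [571.3 283.8] yaw 16.3 err 0.965 ['top', 'side']
carton [ 356.6 -139.3] yaw -79.2 err 0.481 ['top']
carton [516.3 168.9] yaw -1.5 err 1.000 ['top', 'side']
carton [ 239.9 -276.5] yaw 10.6 err 0.087 ['top', 'side']
carton [ 591.  -277.8] yaw 23.1 err 0.749 ['top']
carton [711.6 -16.5] yaw -55.1 err 1.000 ['top']
carton [781.4 -57.3] yaw -86.6 err 1.321 ['top']
carton [545.1  20.9] yaw 36.1 err 0.172 ['side']
carton [ 355.2 -135.6] yaw -80.4 err 0.052 ['side']
carton [672.4 228.5] yaw -93.6 err 0.818 ['side']
t52.68 pos [508.4  -9.2  53.5] z [ 0.002 -0.001 -1.   ] yaw(y) -53.3 F [-0.  -0.4 -0.8] w88.2 q [-0.04  0.86 -0.06  2.05  0.18  0.24 -1.18]
rot [ 0.11 -0.09 -0.06] nrows 0.0  trans(after rot) [-0.05 -0.15  4.95] nrows 1.2 (before rot) [-0.06 -0.16  4.95]
```

```bash
python3 -m pendant '{"translation":[[-0.1,-0.1,1.5],[0,0,2.5],[0,0,0.9],[0,0,0],[0,0,0]],"delta_rot":[[0,0,0],[0,0,0],[0,0,0],[0,0,0],[0,0,0]]}'; python3 -m pendant '{"translation":[[0,0,0],[0,0,0],[0,0,0],[0,0,0],[0,0,0],[0,0,0],[0,0,0],[0,0,0]],"delta_rot":[[0,0,0],[0,0,0],[0,0,0],[0,0,0],[0,0,0],[0,0,0],[0,0,0],[0,0,0]]}' 1;  python3 -m pendant '{"translation":[[0,0,-1],[0,0,-2],[0,0,-2],[0,0,-1],[0,0,0],[0,0,0],[0,0,0],[0,0,0],[0,0,0]],"delta_rot":[[0,0,0],[0,0,0],[0,0,0],[0,0,0],[0,0,6.6],[0,0,6.7],[0,0,6.6],[0,0,0],[0,0,0]]}'; python3 -c "
from h import *
snap('k'); 
c=np.array([671.5,220.7]);u=np.array([.958,.287]);v=np.array([-.287,.958])
t=c-140*u; print(t); plan(*t,40,-73.3)"
```

```text
time: 53.1
ee_pos: [0.5062, -0.0085, 0.0036]
ee_rot: [0.0, 0.949, 0.316, -0.0]
contact_force: [1.0, 0.6, 0.0]
gripper_width: 0.088
time: 53.77
ee_pos: [0.5064, -0.0083, 0.0035]
ee_rot: [0.0, 0.949, 0.316, 0.0]
contact_force: [-0.7, -0.0, 5.8]
gripper_width: 0.0552
time: 54.52
ee_pos: [0.5059, -0.0081, 0.0631]
ee_rot: [0.0, 0.989, 0.149, -0.0]
contact_force: [-0.4, -0.2, -0.6]
gripper_width: 0.0556
[537.38 180.52]
t54.62 pos [506.   -8.1  63. ] z [-0.  0. -1.] yaw(y) -72.9 F [ 0.6  0.8 -0.6] w55.5 q [-0.07  0.84 -0.01  2.05  0.02  0.25 -1.37]
rot [-0.01  0.02  0.4 ] nrows 0.1  trans(after rot) [  8.43 -17.16   2.3 ] nrows 4.6 (before rot) [  8.55 -17.1    2.3 ]
```

View pics/k_side.png

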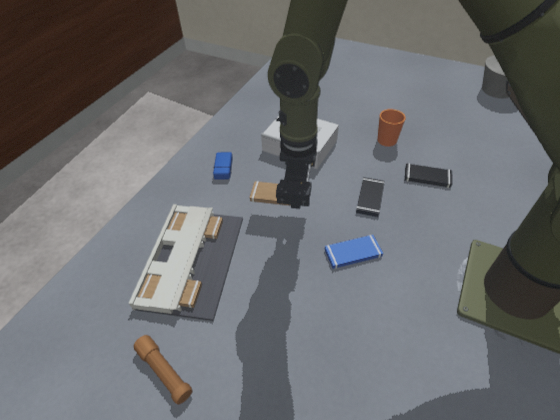

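```bash
python3 -m pendant '{"translation":[[1.4,-2.8,0],[1.4,-2.8,0],[1.4,-2.9,0],[1.4,-2.9,0],[1.4,-2.9,0],[1.4,-2.9,0],[0,0,0],[0,0,2],[0,0,2],[0,0,0.5],[0,0,0],[0,0,0]],"delta_rot":[[0,0,0.4],[0,0,0],[0,0,0],[0,0,0],[0,0,0],[0,0,0],[0,0,0],[0,0,0],[0,0,0],[0,0,0],[0,0,0],[0,0,0]]}'; python3 -c "
from h import *
snap('l'); s,m=st(); plan(537.4,180.5,12.5,-73.3)
im=np.load('pics/l_side.npy')[165:295,150:310,::-1]; im=cv2.resize(im,None,fx=4,fy=4,interpolation=2)
p=[.6702,.2205,np.radians(16.7)]
for y in (.0295,-.0295):
    q=(proj('side',place(p,np.array([[-.08,y,.028],[0.0,y,.028]])))-[150,165]+.4)*4
    cv2.line(im,tuple(q[0].astype(int)),tuple(q[1].astype(int)),(0,255,0),1)
cv2.imwrite('pics/l_sidez.png',im)
"
```

```text
time: 55.62
ee_pos: [0.5374, 0.1803, 0.0182]
ee_rot: [0.0, 0.99, 0.144, -0.0]
contact_force: [1.5, -1.2, -1.1]
gripper_width: 0.0555
t55.72 pos [538.1 180.5  19. ] z [ 0.001  0.    -1.   ] yaw(y) -73.5 F [-0.4  0.8 -0.7] w55.6 q [-0.43  0.95  0.04  1.88 -0.1   0.31 -1.59]
t55.72 pos [538.1 180.5  19. ] z [ 0.001  0.    -1.   ] yaw(y) -73.5 F [-0.4  0.8 -0.7] w55.6 q [-0.43  0.95  0.04  1.88 -0.1   0.31 -1.59]
rot [-0.   -0.08 -0.17] nrows 0.0  trans(after rot) [-0.07 -0.02  0.65] nrows 0.2 (before rot) [-0.07 -0.02  0.65]
```

View pics/l_sidez.png

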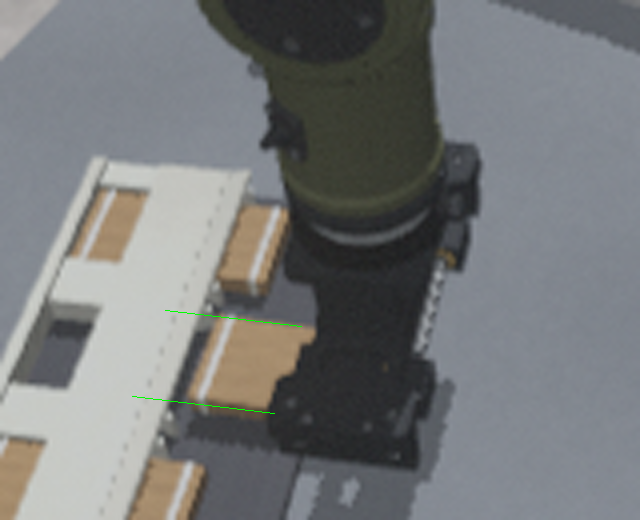

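```bash
python3 -m pendant '{"translation":[[0,0,0.4],[0,0,0.3],[1,0,0],[1.5,0,0],[1.5,0,0],[0,0,0]],"delta_rot":[[0,0,-0.2],[0,0,0],[0,0,0],[0,0,0],[0,0,0],[0,0,0]]}'; python3 -m pendant '{"translation":[[1.2,0,0],[1.2,0,0],[1.2,0,0],[0,0,0]],"delta_rot":[[0,0,0],[0,0,0],[0,0,0],[0,0,0]]}'; python3 -c "
from h import *
plan(635.1,209.8,12.5,-73.3)"
```

```text
time: 56.22
ee_pos: [0.5789, 0.1932, 0.0119]
ee_rot: [-0.0, 0.989, 0.146, 0.003]
contact_force: [0.1, -0.4, -0.6]
gripper_width: 0.0554
time: 56.55
ee_pos: [0.612, 0.2031, 0.0116]
ee_rot: [-0.0, 0.989, 0.146, 0.002]
contact_force: [0.8, -0.4, 1.6]
gripper_width: 0.0558
t56.55 pos [612.  203.1  11.6] z [ 0.003  0.001 -1.   ] yaw(y) -73.3 F [ 0.8 -0.4  1.6] w55.8 q [-0.42  1.02  0.05  1.63 -0.09  0.49 -1.59]
rot [-0.01 -0.19  0.04] nrows 0.0  trans(after rot) [ 2.4   0.02 -0.09] nrows 0.6 (before rot) [ 2.4   0.02 -0.08]
```

```bash
python3 -m pendant '{"translation":[[0.8,0,0],[0.8,0,0],[0.5,0,0],[0.3,0,0],[0,0,0]],"delta_rot":[[0,0,0],[0,0,0],[0,0,0],[0,0,0],[0,0,0]]}'; python3 -m pendant '{"translation":[[0.2,0,0],[0.1,0,0],[0,0,0]],"delta_rot":[[0,0,0],[0,0,0],[0,0,0]]}';  python3 -m pendant '{"translation":[[0.2,0,0],[0,0,0],[0,0,0]],"delta_rot":[[0,0,0],[0,0,0],[0,0,0]]}'; python3 -c "
from h import *
plan(635.1,209.8,12.5,-73.3)"
```

```text
time: 56.97
ee_pos: [0.632, 0.209, 0.0115]
ee_rot: [0.0, 0.989, 0.146, -0.001]
contact_force: [-2.3, -0.9, 6.5]
gripper_width: 0.0555
time: 57.22
ee_pos: [0.634, 0.2096, 0.0116]
ee_rot: [0.0, 0.989, 0.146, -0.002]
contact_force: [-4.4, -0.9, 7.1]
gripper_width: 0.0559
time: 57.47
ee_pos: [0.6343, 0.2097, 0.0115]
ee_rot: [0.001, 0.989, 0.146, -0.003]
contact_force: [-7.0, -1.5, 11.7]
gripper_width: 0.0556
t57.47 pos [634.3 209.7  11.5] z [-0.006 -0.002 -1.   ] yaw(y) -73.3 F [-7.  -1.5 11.7] w55.6 q [-0.42  1.05  0.06  1.54 -0.09  0.56 -1.59]
rot [0.01 0.39 0.04] nrows 0.1  trans(after rot) [ 0.08  0.01 -0.1 ] nrows 0.0 (before rot) [ 0.08  0.01 -0.1 ]
```

```bash
python3 -m pendant '{"translation":[[0.2,0,-0.1],[0.1,0,0],[0,0,0]],"delta_rot":[[0,0,0],[0,0,0],[0,0,0]]}'; python3 -m pendant '{"translation":[[-0.5,0,0],[0,0,0],[0,0,0],[0,0,0],[0,0,-2],[0,0,-3],[0,0,-3],[-3,0,-2],[-3.5,0,-2],[-3.5,0,0],[-3.5,0,0],[0,0,0]],"delta_rot":[[0,0,0],[0,0,0],[0,0,0],[0,0,0],[0,0,0],[0,0,0],[0,0,0],[0,0,0],[0,0,0],[0,0,0],[0,0,0],[0,0,0]]}' -0.6;python3 -m pendant '{"translation":[[-4,0,-1],[-4,0,-1],[-4,0,-1],[-2,0,0],[0,0,0]],"delta_rot":[[0,0,0],[0,0,0],[0,0,0],[0,0,0],[0,0,0]]}'; python3 -c "
from h import *
snap('m');st()
im=np.load('pics/m_side.npy')[165:325,120:310,::-1]; im=cv2.resize(im,None,fx=4,fy=4,interpolation=2)[:600]
cv2.imwrite('pics/m_sidez.png',im)
im=np.load('pics/m_top.npy')[110:205,155:270,::-1]; cv2.imwrite('pics/m_topz.png',cv2.resize(im,None,fx=6,fy=6,interpolation=2))
"
```

```text
time: 57.72
ee_pos: [0.6343, 0.2097, 0.0115]
ee_rot: [0.001, 0.989, 0.146, -0.007]
contact_force: [-11.1, -3.0, 10.1]
gripper_width: 0.0559
time: 58.72
ee_pos: [0.4972, 0.1678, 0.1318]
ee_rot: [0.001, 0.989, 0.146, -0.006]
contact_force: [-0.8, -0.9, -0.3]
gripper_width: 0.0703
time: 59.13
ee_pos: [0.3678, 0.1292, 0.1626]
ee_rot: [0.001, 0.989, 0.146, -0.003]
contact_force: [-0.8, 0.4, -1.0]
gripper_width: 0.0708
t59.23 pos [373.7 131.6 162.4] z [ 0.002  0.001 -1.   ] yaw(y) -73.3 F [ 0.1  0.1 -0.7] w70.1 q [-0.49  0.57  0.05  2.31 -0.1   0.26 -1.62]
```

View pics/m_sidez.png

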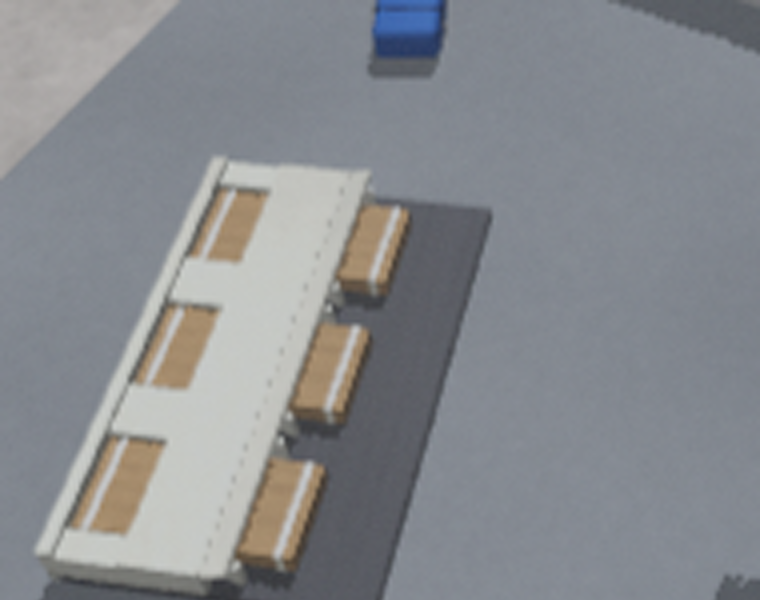

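View pics/m_topz.png

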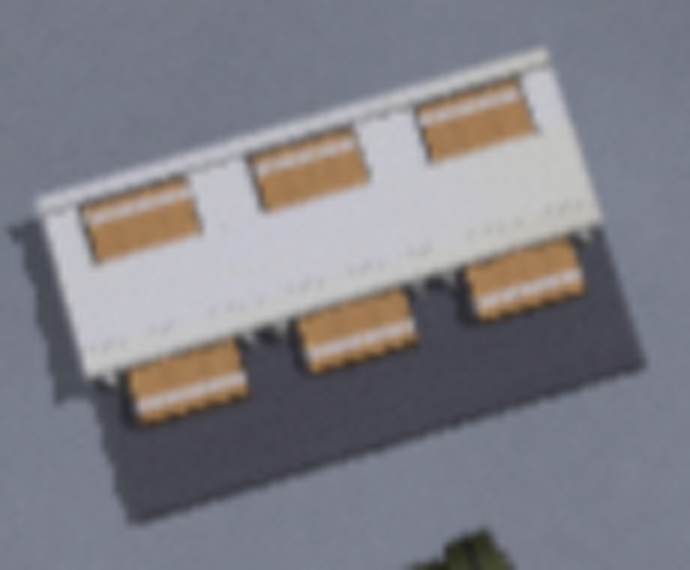

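```bash
python3 -m pendant '{"translation":[[4,0,1],[4,0,1],[4,0,1],[4,0,2],[3,0,2],[1.5,0,2],[0,0,0],[0,0,0]],"delta_rot":[[0,0,0],[0,0,0],[0,0,0],[0,0,0],[0,0,0],[0,0,0],[0,0,0],[0,0,0]]}' 1; python3 -c "
from h import *
plan(590.1,196.3,15,-73.3)"
```

```text
time: 59.9
ee_pos: [0.5672, 0.1894, 0.072]
ee_rot: [0.0, 0.989, 0.145, -0.0]
contact_force: [-0.3, 0.5, 1.2]
gripper_width: 0.0195
t59.90 pos [567.2 189.4  72. ] z [-0.001 -0.    -1.   ] yaw(y) -73.3 F [-0.3  0.5  1.2] w19.5 q [-0.43  0.89  0.05  1.77 -0.09  0.48 -1.6 ]
rot [0.01 0.05 0.02] nrows 0.0  trans(after rot) [ 2.39 -0.    5.7 ] nrows 1.5 (before rot) [ 2.39 -0.    5.7 ]
```

```bash
python3 -m pendant '{"translation":[[0.8,0,3],[0.8,0,2],[0,0,0.7],[0,0,0],[0.7,0,0],[0.7,0,0],[0,0,0]],"delta_rot":[[0,0,0],[0,0,0],[0,0,0],[0,0,0],[0,0,0],[0,0,0],[0,0,0]]}' 1; python3 -m pendant '{"translation":[[0.4,0,0],[0.4,0,0],[0,0,0]],"delta_rot":[[0,0,0],[0,0,0],[0,0,0]]}'; python3 -c "
from h import *
s,m=st(); print((s['ee_pos'][:2]*1000-[671.5,220.7])@[.958,.287])"
```

```text
time: 60.48
ee_pos: [0.5981, 0.1989, 0.0184]
ee_rot: [-0.0, 0.989, 0.145, 0.003]
contact_force: [0.9, -0.6, -0.2]
gripper_width: 0.0004
time: 60.73
ee_pos: [0.6041, 0.2007, 0.0171]
ee_rot: [-0.0, 0.989, 0.146, 0.001]
contact_force: [0.5, -0.7, -0.3]
gripper_width: 0.0001
t60.73 pos [604.1 200.7  17.1] z [ 0.002  0.001 -1.   ] yaw(y) -73.3 F [ 0.5 -0.7 -0.3] w0.1 q [-0.42  1.01  0.05  1.66 -0.09  0.48 -1.59]
-70.2717025097959
```

```bash
python3 -m pendant '{"translation":[[0.4,0,0.2],[0.4,0,0.1],[0,0,0]],"delta_rot":[[0,0,0],[0,0,0],[0,0,0]]}' 1; python3 -m pendant '{"translation":[[0.3,0,0],[0,0,0],[0,0,0]],"delta_rot":[[0,0,0],[0,0,0],[0,0,0]]}'; python3 -m pendant '{"translation":[[0.3,0,0],[0,0,0],[0,0,0]],"delta_rot":[[0,0,0],[0,0,0],[0,0,0]]}';python3 -c "
from h import *
s,m=st(); print((s['ee_pos'][:2]*1000-[671.5,220.7])@[.958,.287])"
```

```text
time: 60.98
ee_pos: [0.6113, 0.2029, 0.0132]
ee_rot: [-0.0, 0.989, 0.146, 0.0]
contact_force: [0.3, 1.2, 0.6]
gripper_width: 0.0003
time: 61.23
ee_pos: [0.6135, 0.2034, 0.0134]
ee_rot: [0.0, 0.989, 0.145, -0.0]
contact_force: [0.6, 0.3, 0.4]
gripper_width: 0.0005
time: 61.48
ee_pos: [0.6149, 0.2038, 0.0132]
ee_rot: [0.0, 0.989, 0.145, -0.002]
contact_force: [-3.4, -0.8, 1.3]
gripper_width: 0.0009
t61.48 pos [614.9 203.8  13.2] z [-0.003 -0.001 -1.   ] yaw(y) -73.3 F [-3.4 -0.8  1.3] w0.9 q [-0.42  1.02  0.05  1.62 -0.09  0.51 -1.59]
-59.12220895336537
```

```bash
python3 -m pendant '{"translation":[[0.3,0,0],[0,0,0],[0,0,0]],"delta_rot":[[0,0,0],[0,0,0],[0,0,0]]}'; python3 -m pendant '{"translation":[[0.3,0,0],[0,0,0],[0,0,0]],"delta_rot":[[0,0,0],[0,0,0],[0,0,0]]}';python3 -c "
from h import *
s,m=st(); print((s['ee_pos'][:2]*1000-[671.5,220.7])@[.958,.287])"
```

```text
time: 61.73
ee_pos: [0.615, 0.2037, 0.013]
ee_rot: [0.001, 0.989, 0.145, -0.005]
contact_force: [-8.9, -3.2, 5.6]
gripper_width: 0.0004
time: 61.98
ee_pos: [0.615, 0.2037, 0.0127]
ee_rot: [0.001, 0.989, 0.145, -0.008]
contact_force: [-12.9, -4.6, 10.7]
gripper_width: 0.0003
t61.98 pos [615.  203.7  12.7] z [-0.015 -0.005 -1.   ] yaw(y) -73.3 F [-12.9  -4.6  10.7] w0.3 q [-0.42  1.03  0.05  1.6  -0.09  0.53 -1.59]
-58.970282928604654
```

```bash
python3 -m pendant '{"translation":[[-1.5,0,0],[-1.5,0,0],[0,3,0],[0,3,0],[0,3,0],[0,0,0],[0,0,0]],"delta_rot":[[0,0,0],[0,0,0],[0,0,0],[0,0,0],[0,0,0],[0,0,0],[0,0,0]]}'; python3 -c "
from h import *
c=np.array([671.5,220.7]);u=np.array([.958,.287]);v=np.array([-.287,.958])
plan(*(c-59*u-90*v),13,-73.3)"
```

```text
time: 62.57
ee_pos: [0.6211, 0.1083, 0.0138]
ee_rot: [0.001, 0.99, 0.143, 0.001]
contact_force: [-0.1, 0.7, -0.6]
gripper_width: 0.0004
t62.57 pos [621.1 108.3  13.8] z [ 0.003 -0.001 -1.   ] yaw(y) -73.5 F [-0.1  0.7 -0.6] w0.4 q [-0.26  1.01  0.03  1.68 -0.05  0.45 -1.49]
rot [ 0.12 -0.14 -0.23] nrows 0.0  trans(after rot) [ 2.16 -0.32  0.08] nrows 0.5 (before rot) [ 2.16 -0.33  0.08]
```

```bash
python3 -m pendant '{"translation":[[0.7,-0.3,0],[0.7,0,0],[0.5,0,0],[0,0,0]],"delta_rot":[[0,0,0],[0,0,0],[0,0,0],[0,0,0]]}'; python3 -m pendant '{"translation":[[0.4,0,0],[0,0,0],[0,0,0]],"delta_rot":[[0,0,0],[0,0,0],[0,0,0]]}';python3 -m pendant '{"translation":[[0.4,0,0],[0,0,0],[0,0,0]],"delta_rot":[[0,0,0],[0,0,0],[0,0,0]]}';python3 -c "
from h import *
s,m=st(); print((s['ee_pos'][:2]*1000-[671.5,220.7])@[.958,.287])"
```

```text
time: 62.9
ee_pos: [0.6382, 0.1223, 0.0136]
ee_rot: [-0.001, 0.989, 0.147, 0.001]
contact_force: [0.1, 0.6, -0.2]
gripper_width: 0.0007
time: 63.15
ee_pos: [0.6402, 0.1209, 0.0133]
ee_rot: [0.0, 0.989, 0.146, -0.0]
contact_force: [-0.6, -0.3, -0.8]
gripper_width: 0.0006
time: 63.4
ee_pos: [0.6404, 0.1208, 0.013]
ee_rot: [0.0, 0.989, 0.145, -0.004]
contact_force: [-7.4, -2.2, 4.1]
gripper_width: -0.0
t63.40 pos [640.4 120.8  13. ] z [-0.008 -0.002 -1.   ] yaw(y) -73.3 F [-7.4 -2.2  4.1] w-0.0 q [-0.27  1.03  0.03  1.6  -0.05  0.53 -1.49]
-58.49310874468419
```

```bash
python3 -m pendant '{"translation":[[-1.5,0,0],[-1.5,0,0],[0,-3,0],[0,-3,0],[0,-3,0],[0,-3,0],[0,-3,0],[0,-3,0],[0,0,0],[0,0,0]],"delta_rot":[[0,0,0],[0,0,0],[0,0,0],[0,0,0],[0,0,0],[0,0,0],[0,0,0],[0,0,0],[0,0,0],[0,0,0]]}'; python3 -c "
from h import *
c=np.array([671.5,220.7]);u=np.array([.958,.287]);v=np.array([-.287,.958])
plan(*(c-59*u+90*v),13,-73.3)"
```

```text
time: 64.23
ee_pos: [0.5628, 0.2888, 0.0135]
ee_rot: [-0.001, 0.989, 0.148, 0.0]
contact_force: [0.5, -0.4, -0.6]
gripper_width: 0.0005
t64.23 pos [562.8 288.8  13.5] z [ 0.     0.002 -1.   ] yaw(y) -73.0 F [ 0.5 -0.4 -0.6] w0.5 q [-0.58  1.01  0.07  1.67 -0.13  0.46 -1.7 ]
rot [-0.11 -0.04  0.29] nrows 0.0  trans(after rot) [2.56 0.64 0.05] nrows 0.6 (before rot) [2.56 0.65 0.05]
```

```bash
python3 -m pendant '{"translation":[[0.7,0.3,0],[0.7,0.1,0],[0.7,0,0],[0.3,0,0],[0,0,0]],"delta_rot":[[0,0,0],[0,0,0],[0,0,0],[0,0,0],[0,0,0]]}'; python3 -m pendant '{"translation":[[0.4,0,0],[0,0,0],[0,0,0]],"delta_rot":[[0,0,0],[0,0,0],[0,0,0]]}';python3 -m pendant '{"translation":[[0.4,0,0],[0,0,0],[0,0,0]],"delta_rot":[[0,0,0],[0,0,0],[0,0,0]]}';python3 -c "
from h import *
s,m=st(); print((s['ee_pos'][:2]*1000-[671.5,220.7])@[.958,.287])"
```

```text
time: 64.65
ee_pos: [0.589, 0.2873, 0.0134]
ee_rot: [0.0, 0.99, 0.144, 0.0]
contact_force: [0.2, 0.4, -0.8]
gripper_width: 0.0003
time: 64.9
ee_pos: [0.5891, 0.2879, 0.0129]
ee_rot: [0.001, 0.989, 0.145, -0.003]
contact_force: [-4.8, -3.2, 3.2]
gripper_width: 0.0002
time: 65.15
ee_pos: [0.5892, 0.2879, 0.0125]
ee_rot: [0.002, 0.989, 0.145, -0.007]
contact_force: [-10.9, -5.5, 7.9]
gripper_width: 0.0002
t65.15 pos [589.2 287.9  12.5] z [-0.013 -0.006 -1.   ] yaw(y) -73.3 F [-10.9  -5.5   7.9] w0.2 q [-0.56  1.04  0.08  1.58 -0.13  0.55 -1.69]
-59.53143544303496
```

```bash
python3 -m pendant '{"translation":[[-2,0,0],[-2,0,0],[-2,0,-2],[-2,0,-4],[-2,0,-4],[-3,0,-4],[-3,0,-2],[-3,0,0],[-2,0,0],[0,0,0],[0,0,0]],"delta_rot":[[0,0,0],[0,0,0],[0,0,0],[0,0,0],[0,0,0],[0,0,0],[0,0,0],[0,0,0],[0,0,0],[0,0,0],[0,0,0]]}'; python3 -c "
from h import *
snap('z');st()
for n in('top','side'):
  for q in ('cup','pestle','lighter_case'):
    print(n,q,[(d['conf'],d['position'],np.round(rect(n,d['region'],.03),0)[[0,1,4]]) for d in spotter.silhouettes(n,q)[:1]])
im=np.load('pics/z_side.npy')[60:180,240:360,::-1]; cv2.imwrite('pics/z_sideT.png',cv2.resize(im,None,fx=5,fy=5,interpolation=2))
"
```

```text
time: 66.07
ee_pos: [0.4016, 0.2331, 0.1618]
ee_rot: [-0.0, 0.989, 0.146, 0.0]
contact_force: [1.2, 0.1, -0.4]
gripper_width: 0.0004
t66.17 pos [403.3 233.6 161.5] z [ 0.002  0.001 -1.   ] yaw(y) -73.3 F [ 0.4 -0.8  0.3] w0.4 q [-0.68  0.63  0.09  2.12 -0.14  0.4  -1.76]
top cup [(0.83, [418.7, 243.5], array([ 389., -395.,   89.]))]
top pestle [(0.81, [135.8, 185.8], array([567., 445., -19.]))]
top lighter_case [(0.79, [301.6, 124.5], array([753., -73., -66.]))]
side cup [(0.64, [391.0, 126.7], array([ 382., -403.,  -82.]))]
side pestle [(0.65, [161.7, 367.9], array([566., 451., -19.]))]
side lighter_case [(0.77, [219.7, 163.0], array([746., -61., -66.]))]
```

View pics/z_side.png

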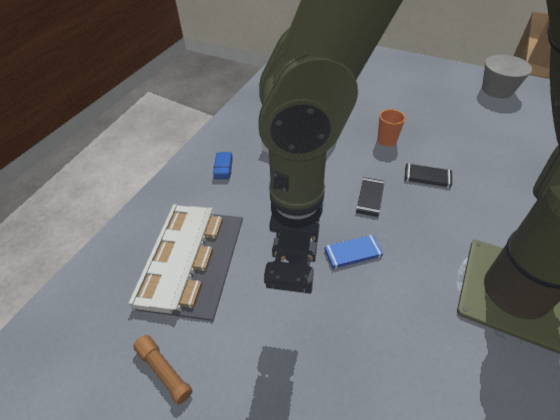

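View pics/z_top.png

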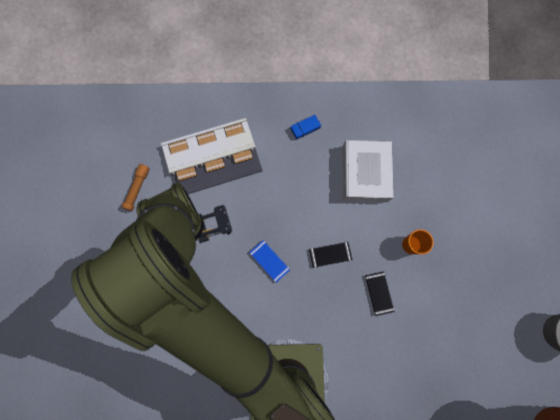

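View pics/z_sideT.png

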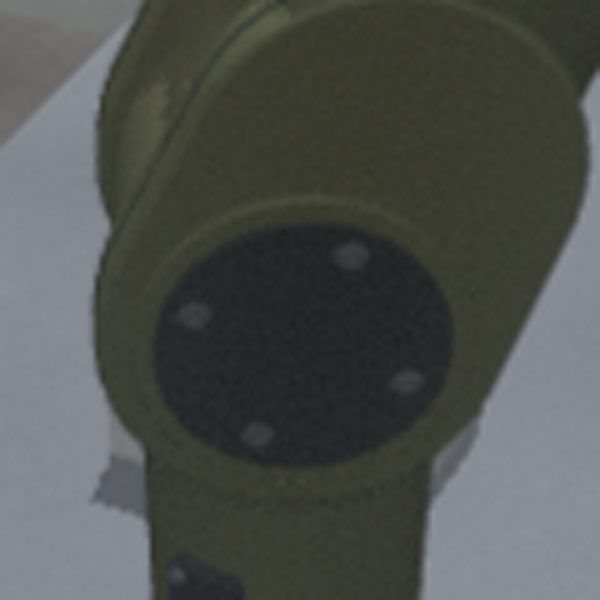

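```bash
python3 -c "
import numpy as np,cv2
a=np.load('pics/m_side.npy')[90:180,240:360,::-1];b=np.load('pics/z_top.npy')[125:215,330:410,::-1]
cv2.imwrite('pics/y.png',np.hstack([cv2.resize(a,None,fx=4,fy=4,interpolation=2),cv2.resize(b,None,fx=4,fy=4,interpolation=2)]))"
```

```text
(no output)
```

View pics/y.png

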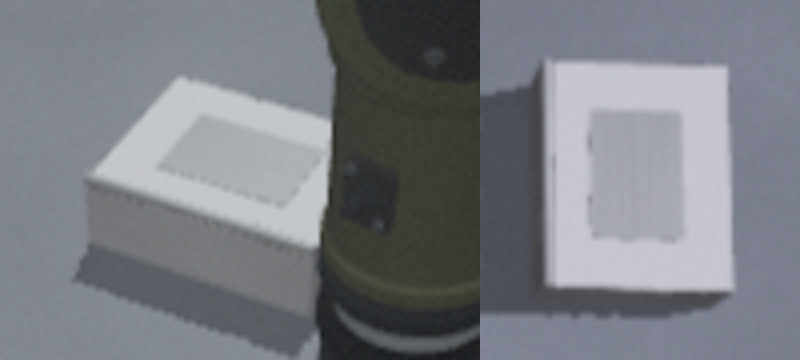

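The lid is flat on the tin in both views, all three cartons are home, and the bystanders have not moved. I'm handing the job in.

```bash
python3 -c "
from plant import ticket
print(ticket.job_done())"
```

```text
the job is handed in; nothing more can be done
None
```

The job is done and handed in at about 66 s of robot time. `job_done()` gives no verdict.

- **Stands:** One stand lies in bay 1 and the other in bay 0. The second was set down once and regripped, because it needed a half turn. Pictures taken before the lid was shut showed both lying flat, each disc in the wide end and each stem in its channel.
- **Lid:** It was shut after the stands were in, and pressed down with about 36 N until it moved no further. Pictures from both cameras show it flat on the tin, but in the last one from the side camera the arm hid the tin. The side check on the lid is therefore from about 7 s earlier.
- **Cartons:** All three tan cartons are in pockets of their own. I then pushed each from behind with closed fingers at 8–14 N until it stopped against the back stop. The finger end stopped at rack x = -58.5, -59.0 and -59.5 mm, which is level to about 1 mm.
- **Bystanders:** The cup, pestle and lighter case were found again within about 3 mm or 4 pixels of where they started, and up to 4° in angle; I take that as detection noise. The black and blue look-alikes were not touched.

Three things did not go to plan:
- My first lift of a stand came too early, with the fingers still closing, so I repeated that grasp.
- One carton was found about 3 cm from where I had measured it, so I located it again before gripping.
- The two cameras disagreed by about 3–4 mm on the rack and tin positions. I used values in between, corrected by about 1–2 mm.

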